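# Load a label roll on the unwinder and lock its quarter-turn flange

### The job

Load the label roll on the desk unwinder: set it flat on the sprung plate with the spindle through its core, then fit the blue flange on top, push it down against the spring until the spindle's cross pin has come through its keyhole, turn it a quarter turn clockwise (seen from above) to its stop and let it spring up so that it stays locked. The spindle was left turned to one side or the other, so feel for where the keyhole drops over the pin, and force nothing: 2 kg of push is plenty. Leave the stapler, tape dispenser and sticky notes where they are.

Things in the scene. Friction and masses are not known exactly. Their poses are not given: they have to be found in the camera images.
- unwinder: Label unwinder, fixed: grey base 165 x 110 x 18 mm, from 60 mm behind to 105 mm ahead of the spindle axis; origin on that axis on the desk, z up, x toward its upright guide roller (87 mm high, 87 mm from the axis, 18 mm thick). A white round plate, 56 mm wide, rides on a spring round the spindle: it starts to sink at 3.5 N, takes 0.5 N more per mm, hard stop at 9.5 mm.
- unwinder_axis (a point): Point on the spindle axis level with the top of the plate at rest, 34 mm above the desk; axes as unwinder. The steel spindle is 11.4 mm thick and ends in a 6 mm long cone, its tip 52.5 mm above this point.
- pin_center (a point): Middle of the spindle's brass cross pin, a flat bar 4 mm wide, 4 mm high, 19.6 mm long over both ends, 41.5 mm above unwinder_axis. This frame is the base's, the pin's direction is NOT given: at the start it lies anywhere within 45 degrees either side of the unwinder's x axis, level (see it from above or feel for it). The spindle turns only above 0.25 N m (friction brake).
- label_roll: Roll of white labels, 62 mm in diameter, 40 mm high, standing on end; origin at the centre of its underside, z up. A round core hole 24 mm wide goes right through it along z; the spindle and its pin pass through. 0.10 to 0.18 kg.
- roll_center (a point): Centre of the roll, 20 mm above its underside. On the plate, the roll's top is 40 mm above unwinder_axis, about level with the lower side of the cross pin.
- flange: Clamping flange, lying knob up; origin at the centre of its underside, z up, x along its keyhole and its white marks. Blue disc 58 mm wide, 4 mm thick; on it a dark hollow eight-sided knob up to 34 mm, 36 mm across flats, flats facing x, y and the diagonals. Keyhole through its 6 mm bottom: round hole 13.6 mm, two notches 6.2 mm wide, 23 mm long over both. 0.07 to 0.12 kg.
- flange_center (a point): Centre of the flange, 17 mm above its underside. Heights over unwinder_axis: 60.5 mm when the flange rests on top of the cross pin; 57 when, keyhole along the pin within 0.08 rad, it has dropped on to the roll; 50.5 or less pushed down so far that the pin is above the knob's bottom and it can turn (47.5: hard stop); 53 locked.
- stapler: Dark blue stapler, 127 x 36 x 40 mm, on the desk to the right of the unwinder; bystander.
- tape_dispenser: Green tape dispenser, 110 x 28 x 60 mm, on the desk to the left of the unwinder; bystander.
- sticky_notes: Yellow pad of sticky notes, 78 x 78 x 23 mm, on the desk to the right; bystander.
Mind the look-alikes: they are no part of the job. Of the things like the label_roll, leave any that is turquoise or yellow; of the rest the larger one is meant.

How it is judged:
On the way, in this order (a step that is already met when the one before it is completed fails the run):
1. the label roll stands flat on the plate with the spindle through its core, before the flange is on it (horizontal distance between roll_center and unwinder_axis below 0.006 m and angle between roll_center's own z axis and vertical below 0.06 rad and z of roll_center in the frame of unwinder_axis between 0.012 and 0.023 m and horizontal distance between flange_center and unwinder_axis above 0.05 m), for 0.2 s.
2. the flange is pressed down over the cross pin against the spring, on top of the roll (horizontal distance between flange_center and unwinder_axis below 0.004 m and z of flange_center in the frame of unwinder_axis below 0.0512 m and horizontal distance between roll_center and unwinder_axis below 0.006 m and angle between roll_center's own z axis and vertical below 0.06 rad), for 0.1 s.
At the end, for the whole second after the job is handed in: The flange is let go and stays locked on the spindle: centred within 4 mm, level within 0.06 rad, its centre 51.5 to 54.9 mm above the rest height of the plate (53 when locked, 57 when merely laid on the roll); the roll is flat under it, within 6 mm of the axis; both at rest (horizontal distance between flange_center and unwinder_axis below 0.004 m and z of flange_center in the frame of unwinder_axis between 0.0515 and 0.0549 m and angle between each of flange_center, roll_center's own z axis and vertical below 0.06 rad and horizontal distance between roll_center and unwinder_axis below 0.006 m and z of roll_center in the frame of unwinder_axis between 0.012 and 0.0185 m and linear speed of each of flange, label_roll below 0.02 m/s); the robot touches nothing.
It fails at once if the flange is pressed on the unwinder with more than 40 N (contact force between flange and unwinder above 40 N).
It fails at once if the flange is pressed on the roll with more than 40 N (contact force between flange and label_roll above 40 N).
It fails at once if the stapler, tape dispenser or sticky notes were moved by more than 15 mm (distance of any of stapler, tape_dispenser, sticky_notes from where it was at the start of the episode above 0.015 m).
It also fails if it takes over 72 s, if anything falls off the work surface, if the arm or the gripper's body presses on something with over 40 N, if the wrist force passes 120 N, or if a joint passes its speed limit or range.

### The arm

A 7-joint arm with a two-finger parallel gripper is mounted at the origin on a cart in front of the work surface, level with it; the furniture and walls round the work are solid. World frame = base frame: x ahead of the robot, y to its left, z up, the work surface at z = 0. Lengths are in m, angles in rad, forces in N, time in s.
With the tool pointing down it reaches from about 0.4 to 0.85 m from the base axis. Payload 4.4 kg.
Tool frame: the origin (TCP) lies midway between the tips of the shut fingers; the grasp point (between the pads) lies 19 mm behind it; z points along the fingers, y is the direction in which the jaws open and shut (so a half turn about z gives the same grasp; the last joint's range is limited). The gripper opens to 94 mm and grips with 3 to 60 N. Pads are 16 mm wide; open, the fingers measure 119 mm over their backs; the gripper's body (75 mm by 177 mm) begins 78 mm behind the grasp point.
Start: joints at [-1.243, 0.628, 0.038, 1.517, -0.027, 0.996, -0.02], TCP at [0.249, 0.6, 0.205] pointing down, gripper open.
Joint ranges: [-3.06, 3.06], [-0.37, 2.12], [-1.25, 1.32], [0.18, 2.47], [-1.1, 4.24], [0.23, 1.98], [-2.94, 2.94]. Speed limits (rad/s): [2.57, 2.57, 3.14, 3.14, 3.14, 3.14, 3.14].

### API

Orientations are given as a 3x3 rotation matrix whose columns are the frame's x, y, z axes.
In Python, from plant import ctrl gives the robot as it stands.
- The arm moves only by the tool arm_command, never from a script. Its arguments are lists of equal length, an entry for each row: "slide": the shift along the tool's x, y, z in cm, a list of three; "yaw": the turn about the tool's z in degrees. A call has 1 to 8 rows; each row is the pose to reach, as a shift and turn from the pose measured when the call began, along the tool's axes at that moment; what a row does not reach only later rows make up. A row lasts 1/8 s, in which the tool goes at most 62.5 mm and 10.7 degrees, less where a joint would pass 70% of its speed; a pose out of reach is approached as far as the arm can. A call with a gripper value outside its range is refused whole. "claw" is the opening, from 0 (shut) to 1 (fully open), set as the call begins (left out, the last holds). The fingers move at their own pace and stop on an object; "force" is the grip in N (left out, the last holds). Time passes only in rows, so rows that repeat a pose let the fingers close. It gives the time, the measured TCP pose, the force and the opening at its end, in the units of the state.
- ctrl.get_state(): the state, without advancing time (a new reading comes with each control period).
- ctrl.camera(name): name is "scene" or "side" or "wrist"; returns a dict with "pixels" (480x640x3 uint8, red, green, blue), "mtx" (3x3 intrinsics, pixels), "xyz" and "attitude" of the camera in the world. Camera axes: x right, y up, looking along -z (the intrinsics and any distortion apply to the point x, -y, -z); pixel columns grow to the right and rows downward; lengths in m; the calibration is good to about 2 mm. A picture is of the moment at which its call begins. There is no depth.
- ctrl.finish_job(): hands the job in, once; it reports no verdict.
The state is a dict: "t": time; "joint_pos": joint angles; "qvel": joint speeds; "effort": joint torques, N m; "position": TCP position; "tcp_rot": TCP orientation; "ft_force": force on the tool from outside, world axes, zero at the start; "moment": the same for the moment, N m; "width": finger opening in m.
Only numpy, scipy, OpenCV 4.12 (cv2) and the standard library are available. Lean on these libraries where they do the work, as an engineer would, in place of code of your own. Each camera call takes 0.05 s, during which the arm holds its last target.

## Working session

There is one attempt and no reset: what is moved stays moved. The work goes in short steps, Python scripts to look and compute and a tool call to move; the robot and the scene stay as the last step left them, time stands still between calls to the robot, and variables do not carry over. Pictures are saved under pics/ and viewed, and the job is handed in when it is done.

Besides the shell and the picture viewer there is one more tool, called after "Emit:" by a JSON object that holds its "op" and its "data", one argument or row to a line. arm_command: Moves the arm, as the interface text tells. Its arguments: {"type":"object","properties":{"slide":{"type":"array"},"yaw":{"type":"array"},"claw":{"type":"number"},"force":{"type":"number"}},"required":["slide","yaw"]}

```bash
ls; mkdir -p pics; cat > h.py <<'E'
import numpy as np,cv2
from plant import ctrl
def snap(name,fn):
    c=ctrl.camera(name); im=np.array(c['pixels'])[:,:,::-1].copy(); cv2.imwrite('pics/'+fn,im)
    np.savez('pics/'+fn[:-4]+'.npz',m=c['mtx'],p=c['xyz'],a=c['attitude'],im=im,dist=np.array(c.get('dist',[0])))
    return c
def load(fn): return np.load('pics/'+fn+'.npz')
def ray(c,u,v):
    x=np.linalg.solve(c['m'],[u,v,1.]); d=c['a']@np.array([x[0],-x[1],-x[2]]); return c['p'],d
def onz(c,u,v,z):
    p,d=ray(c,u,v); return p+d*(z-p[2])/d[2]
def proj(c,P):
    q=c['a'].T@(np.array(P)-c['p']); q=np.array([q[0],-q[1],-q[2]]); q=c['m']@q; return q[:2]/q[2]
E
python3 - <<'E'
from h import *
for n in ['scene','side','wrist']:
    c=snap(n,n+'0.png'); print(c.keys(),c['mtx'],c['xyz'],c['attitude'])
s=ctrl.get_state();print(s)
E
```

```text
pics
dict_keys(['pixels', 'mtx', 'xyz', 'attitude']) [[475.94005687   0.         323.7254728 ]
 [  0.         475.94005687 233.78754575]
 [  0.           0.           1.        ]] [-0.40439845 -0.67187951  0.72214219] [[ 0.57087844  0.4133705  -0.70938187]
 [-0.82103286  0.28920076 -0.49220724]
 [ 0.00168982  0.86341632  0.50448924]]
dict_keys(['pixels', 'mtx', 'xyz', 'attitude']) [[462.94111927   0.         321.49002521]
 [  0.         462.94111927 232.73051982]
 [  0.           0.           1.        ]] [ 0.38010463 -0.77726455  0.64351467] [[ 0.98375507  0.10954347 -0.14221881]
 [-0.17949367  0.58776048 -0.78887238]
 [-0.00282522  0.80158458  0.59787471]]
dict_keys(['pixels', 'mtx', 'xyz', 'attitude']) [[368.76838823   0.         323.30054807]
 [  0.         368.76838823 239.66718332]
 [  0.           0.           1.        ]] [0.18647442 0.62781927 0.38256133] [[ 0.3836692  -0.8968879  -0.21997738]
 [ 0.92346976  0.37230363  0.09270174]
 [-0.0012447  -0.23870926  0.97109028]]
{'t': 0.15, 'joint_pos': array([-1.24280642,  0.62912429,  0.03842712,  1.51808596, -0.02694726,
        0.99628984, -0.01999557]), 'qvel': array([ 0.00066487, -0.00406571, -0.00019123, -0.0040411 , -0.00053409,
       -0.00066783,  0.00032318]), 'effort': array([ 1.91194551e-03, -5.50091565e+01,  1.14526805e+00, -1.86817235e+01,
       -5.20481123e-02,  2.09624012e-02,  9.27430301e-05]), 'position': array([0.24918793, 0.59982062, 0.2047878 ]), 'tcp_rot': array([[-9.23481317e-01,  3.83643074e-01, -4.99783672e-04],
       [ 3.83643398e-01,  9.23480406e-01, -1.29720314e-03],
       [-3.61225701e-05, -1.38968157e-03, -9.99999034e-01]]), 'ft_force': array([-0.15301624,  0.10024105, -0.1211643 ]), 'moment': array([ 0.05705939,  0.06623325, -0.00359181]), 'width': 0.09373439404523178}
```

View pics/scene0.png

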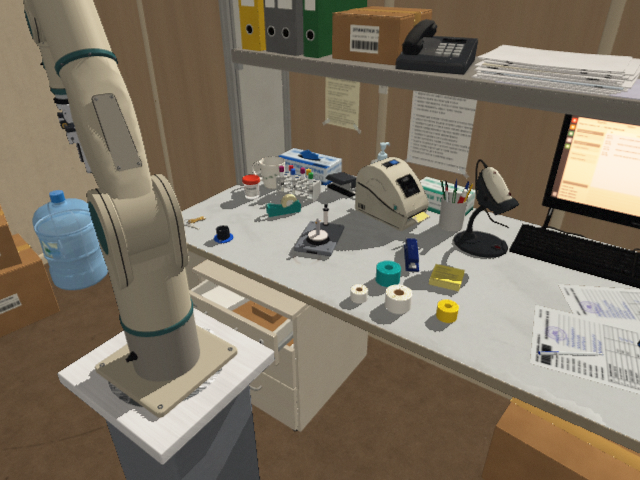

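View pics/side0.png

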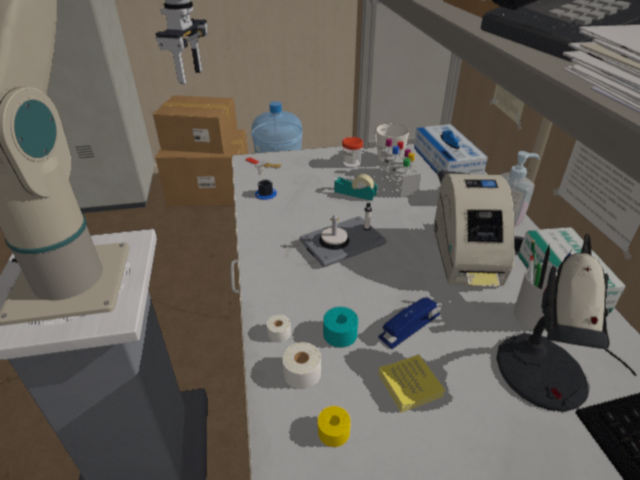

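View pics/wrist0.png

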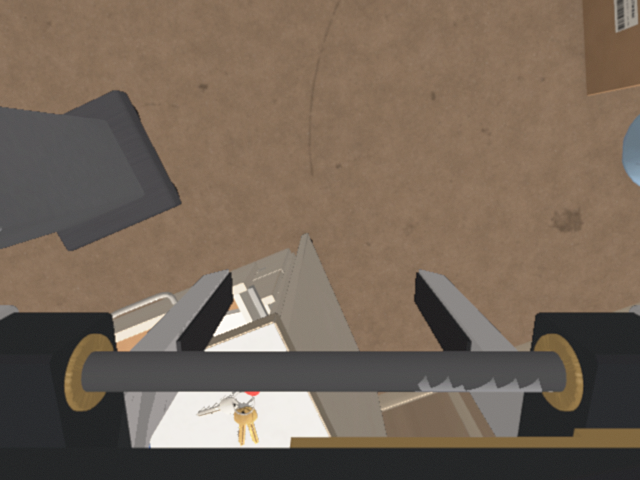

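The scene shows the large white roll at (399,298), the flange at (223,234) and the unwinder at (318,237). In the side view they are at (302,365), (265,190) and (335,238). Now I'll measure them.

```bash
python3 - <<'E'
from h import *
for n in ['scene0','side0']:
    c=load(n); im=c['im']
    for nm,(x0,y0,x1,y1) in (dict(roll=(380,280,418,318),unw=(290,200,350,265),fl=(205,220,240,250)) if n=='scene0' else dict(roll=(278,338,328,392),unw=(295,195,390,265),fl=(250,172,285,205))).items():
        cv2.imwrite(f'pics/{n}_{nm}.png',cv2.resize(im[y0:y1,x0:x1],None,fx=8,fy=8,interpolation=cv2.INTER_CUBIC)); 
a=load('scene0');b=load('side0')
print('roll',onz(a,398,294,.04),onz(b,302,356,.04))
print('flange',onz(a,223,239,.0),onz(b,265,193,.0))
print('plate',onz(a,318,238,.034),onz(b,334,238,.034))
ims=[cv2.resize(cv2.imread('pics/'+f),(390,290)) for f in ['scene0_roll.png','side0_roll.png','scene0_unw.png','side0_unw.png']]
cv2.imwrite('pics/m0.png',np.vstack([np.hstack(ims[:2]),np.hstack(ims[2:])]))
E
```

```text
roll [ 0.42531999 -0.30772284  0.04      ] [ 0.43339862 -0.3011743   0.04      ]
flange [0.41565854 0.25876882 0.        ] [0.41853772 0.2709066  0.        ]
plate [ 0.53460505 -0.0007034   0.034     ] [0.54833369 0.00319081 0.034     ]
```

View pics/m0.png

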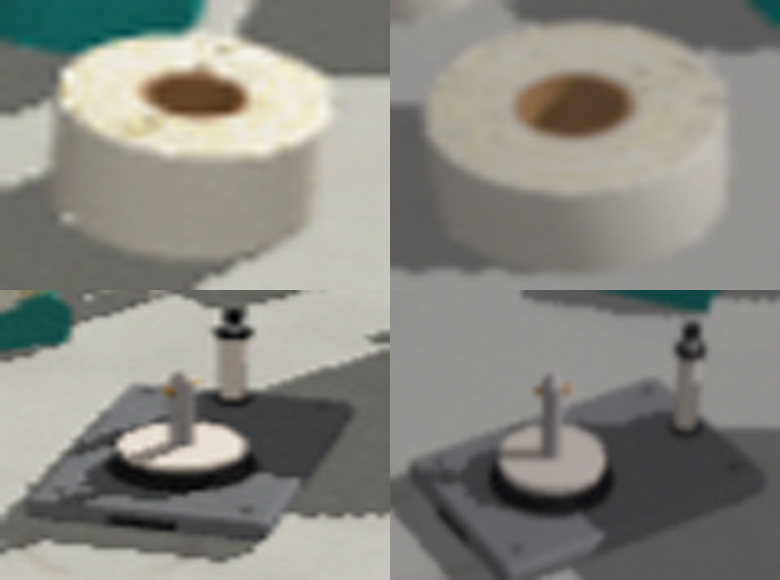

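Emit:
{"op": "arm_command", "data": {
  "slide": [
    [-4.7, -4.1, -0.5],
    [-9.5, -8.2, -1],
    [-14.2, -12.3, -1.5],
    [-19, -16.4, -2],
    [-23.7, -20.5, -2.5],
    [-28.4, -24.5, -3],
    [-28.4, -24.5, -3],
    [-28.4, -24.5, -3]
  ],
  "yaw": [7, 14, 21, 28, 34, 34, 34, 34],
  "claw": 1
}}

```text
t: 1.15
position: [0.4171, 0.2652, 0.2351]
tcp_rot: [[-0.551, 0.835, -0.001], [0.835, 0.551, -0.001], [0.0, -0.001, -1.0]]
ft_force: [0.2, 0.4, -0.6]
width: 0.0943
```

```bash
python3 - <<'E'
from h import *
snap('wrist','w1.png'); s=ctrl.get_state(); print(s['t'],s['position'],s['tcp_rot'],s['joint_pos'])
E
```

```text
1.2 [0.41664582 0.26598235 0.23489393] [[-5.52599345e-01  8.33445918e-01 -1.36581742e-03]
 [ 8.33447021e-01  5.52598917e-01 -7.07345926e-04]
 [ 1.65214652e-04 -1.52921535e-03 -9.99998817e-01]] [-0.79407565  0.37762679  0.23303664  1.90721174 -0.11177045  0.87067439
  0.08087292]
```

View pics/w1.png

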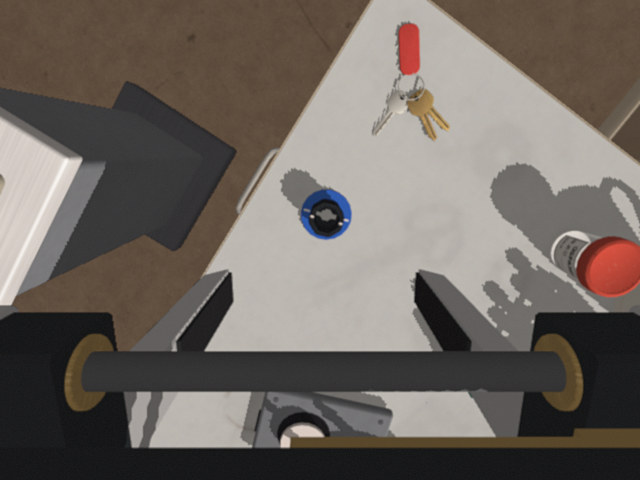

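The wrist view shows the flange at (326,214), knob up with white marks left and right, and the unwinder base at the bottom (310,420). I'll measure the flange and its mark direction.

```bash
cat >> h.py <<'E'
def blue(c,z=.002):
    im=c['im']; hsv=cv2.cvtColor(im,cv2.COLOR_BGR2HSV)
    m=cv2.inRange(hsv,(105,150,60),(130,255,255)); 
    cs,_=cv2.findContours(m,cv2.RETR_EXTERNAL,cv2.CHAIN_APPROX_NONE); k=max(cs,key=cv2.contourArea)
    pts=np.array([onz(c,*p,z)[:2] for p in k[:,0,:].astype(float)])
    (x,y),r=cv2.minEnclosingCircle((pts*1000).astype(np.float32)); return np.array([x,y]),r,k
E
python3 - <<'E'
from h import *
c=load('w1'); print(blue(c,.004)[:2])
im=c['im'][180:250,290:365]; cv2.imwrite('pics/w1f.png',cv2.resize(im,None,fx=8,fy=8,interpolation=cv2.INTER_CUBIC))
for a,z in ((load('scene0'),.004),(load('side0'),.004)): print(blue(a,z)[:2])
E
```

```text
(array([420.06896973, 269.78527832]), 27.20710563659668)
(array([ 683.06152344, -227.89050293]), 54.1438102722168)
(array([ 644.51147461, -232.77598572]), 72.36322021484375)
```

View pics/w1f.png

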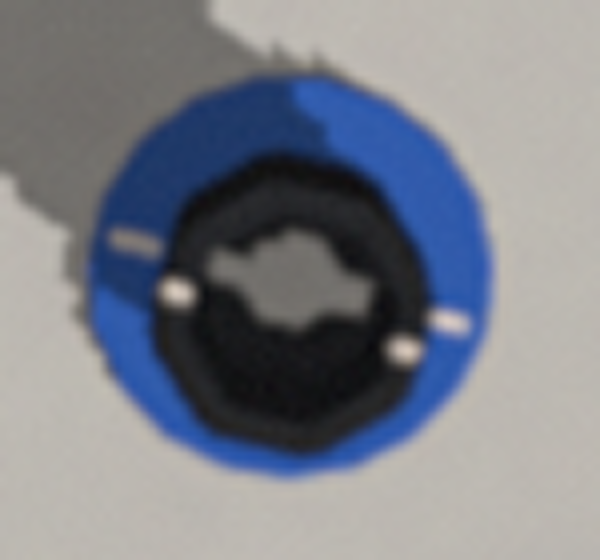

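```bash
sed -i 's/(105,150,60)/(100,110,30)/' h.py; python3 - <<'E'
from h import *
c=load('w1'); print(blue(c,.004)[:2])
o=lambda x,y,z: onz(c,290+x/8-.44,180+y/8-.44,z)[:2]*1000
A,B=o(135,242,.004),o(450,320,.004); print(A,B,(A+B)/2,np.degrees(np.arctan2(*(B-A)[::-1])))
A,B=o(178,292,.034),o(405,350,.034); print(A,B,(A+B)/2,np.degrees(np.arctan2(*(B-A)[::-1])))
s=ctrl.get_state(); R=s['tcp_rot']; d=np.array([.535,.0,.235])-s['position']; print(R.T@d*100)
E
```

```text
(array([421.28677368, 265.97644043]), 28.216161727905273)
[400.47873518 258.49125031] [443.51133456 273.62023693] [421.99503487 266.05574362] 19.37016303362362
[407.23102816 260.87666692] [436.20518778 270.79427168] [421.71810797 265.8354693 ] 18.895632672787887
[-2.87084620e+01 -4.83399120e+00 -7.95740019e-03]
```

Emit:
{"op": "arm_command", "data": {
  "slide": [
    [-5.7, -1, 0],
    [-11.5, -2, 0],
    [-17.2, -3, 0],
    [-23, -4, 0],
    [-28.7, -4.8, 0],
    [-28.7, -4.8, 0],
    [-28.7, -4.8, 0]
  ],
  "yaw": [7, 14, 21, 28, 33, 33, 33]
}}

```text
t: 2.08
position: [0.5349, 0.0028, 0.2343]
tcp_rot: [[-0.013, 1.0, -0.003], [1.0, 0.013, 0.001], [0.001, -0.003, -1.0]]
ft_force: [0.5, 0.9, -0.4]
width: 0.0941
```

```bash
python3 - <<'E'
from h import *
snap('wrist','w2.png'); s=ctrl.get_state(); print(s['t'],s['position'],s['tcp_rot'],s['joint_pos'])
E
```

```text
2.125 [0.53473926 0.00324111 0.23441101] [[-1.40006636e-02  9.99898314e-01 -2.70966449e-03]
 [ 9.99901708e-01  1.40026295e-02  7.07892983e-04]
 [ 7.45763428e-04 -2.69948718e-03 -9.99996078e-01]] [-0.34476629  0.45763123  0.4207354   1.80867434 -0.22853287  0.92591861
  0.19037512]
```

View pics/w2.png

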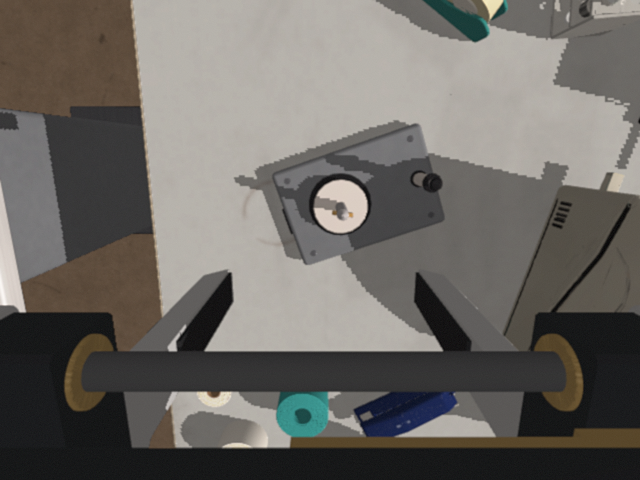

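The wrist view shows the plate at (340,205), the guide roller at (430,182) and the pin near (345,212). I'll zoom in and measure.

```bash
python3 - <<'E'
from h import *
c=load('w2'); im=c['im']
cv2.imwrite('pics/w2u.png',cv2.resize(im[165:250,300:385],None,fx=7,fy=7,interpolation=cv2.INTER_CUBIC))
m=(im.min(2)>150).astype(np.uint8); m[:,:295]=0;m[:,385:]=0;m[:160]=0;m[255:]=0
cs,_=cv2.findContours(m,cv2.RETR_EXTERNAL,cv2.CHAIN_APPROX_NONE)
for k in cs:
    if cv2.contourArea(k)>500:
        pts=np.array([onz(c,*p,.034)[:2]*1000 for p in k[:,0].astype(float)],np.float32)
        print(cv2.minEnclosingCircle(pts),cv2.fitEllipse(pts),cv2.fitEllipse(k))
# base corners z=.018
cor=[(275,180),(417,125),(442,218),(309,263)]
P=np.array([onz(c,*q,.018)[:2]*1000 for q in cor]);print(P)
for i in range(4):
    d=P[(i+1)%4]-P[i]; print(np.hypot(*d),np.degrees(np.arctan2(d[1],d[0])))
print('roller top',onz(c,432,182,.087)*1000)
E
```

```text
((552.7276611328125, 15.838582992553711), 27.46234130859375) ((553.8277587890625, 16.40540313720703), (50.58354187011719, 52.86143112182617), 162.0437774658203) ((341.4991149902344, 205.5361328125), (48.782527923583984, 50.9974479675293), 26.32132911682129)
[[483.52614817  40.77368392]
 [629.7027758   98.38243638]
 [663.86404098   2.37125874]
 [519.88584642 -50.66321664]]
157.11898302277714 21.509584127351463
101.9074985986264 -70.41418277844768
153.4352504704381 -159.7786874945974
98.40088638098707 111.68514193102466
roller top [629.81024158  46.51614404  87.        ]
```

View pics/w2u.png

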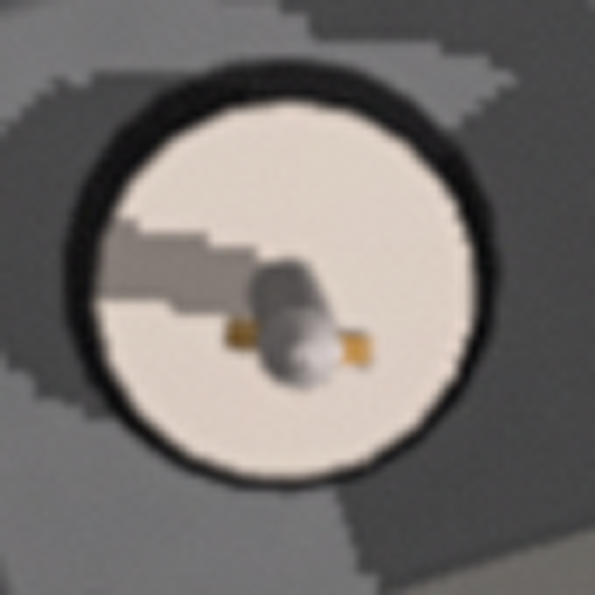

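```bash
python3 - <<'E'
from h import *
c=load('w2')
o=lambda x,y,z: onz(c,300+x/7-.43,165+y/7-.43,z)[:2]*1000
A,B=o(228,334,.0755),o(371,349,.0755); d=B-A
print('pin',A,B,(A+B)/2,np.hypot(*d),np.degrees(np.arctan2(d[1],d[0])))
print('tip',o(312,350,.0865)); 
for p in ((285,290),): print('plate',o(*p,.034))
# plate edges
print(o(96,285,.034),o(475,290,.034),o(285,100,.034),o(285,478,.034))
print(c['p'],ctrl.get_state()['position'])
a=load('scene0'); print('sc plate',a['p'])
E
```

```text
pin [543.3448889   16.65581011] [562.26362687  14.90882282] [552.80425789  15.78231647] 18.99922658871433 -5.275824588626008
tip [553.85793248  16.57723888]
plate [552.59674588  16.38023403]
[524.70751399  16.74677709] [580.61566714  16.75823193] [551.93149278  44.11435716] [553.27851598 -12.04247568]
[0.53550223 0.07306952 0.41222669] [0.53473926 0.00324111 0.23441101]
sc plate [-0.40439845 -0.67187951  0.72214219]
```

Emit:
{"op": "arm_command", "data": {
  "slide": [
    [-5.1, -1.8, 0],
    [-10.2, -3.6, 0],
    [-15.3, -5.4, 0],
    [-20.4, -7.2, 0],
    [-25.5, -9.1, 0],
    [-30.5, -10.9, 0],
    [-30.5, -10.9, 0],
    [-30.5, -10.9, 0]
  ],
  "yaw": [7, 14, 21, 28, 35, 35, 35, 35]
}}

```text
t: 3.12
position: [0.4311, -0.3008, 0.2342]
tcp_rot: [[0.559, 0.829, -0.003], [0.829, -0.559, 0.003], [0.001, -0.004, -1.0]]
ft_force: [0.2, -0.0, -0.9]
width: 0.0942
```

```bash
python3 - <<'E'
from h import *
snap('wrist','w3.png'); s=ctrl.get_state(); print(s['t'],s['position'],s['tcp_rot'],s['joint_pos'])
E
```

```text
3.175 [ 0.43130117 -0.30050659  0.23417196] [[ 5.58540574e-01  8.29473150e-01 -2.59247265e-03]
 [ 8.29476897e-01 -5.58534965e-01  2.60187622e-03]
 [ 7.10199848e-04 -3.60364961e-03 -9.99993255e-01]] [ 0.14742833  0.47563307  0.60432257  1.83448438 -0.32930354  0.93657165
  0.30613873]
```

View pics/w3.png

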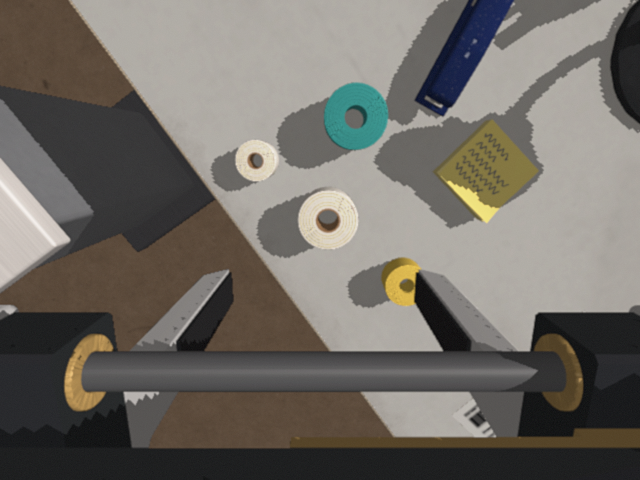

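```bash
python3 - <<'E'
from h import *
c=load('w3'); im=c['im']
cv2.imwrite('pics/w3r.png',cv2.resize(im[175:260,285:370],None,fx=7,fy=7,interpolation=cv2.INTER_CUBIC))
print('yellow',onz(c,405,281,.03),'teal',onz(c,356,116,.03),'small',onz(c,257,160,.03))
E
```

```text
yellow [ 0.46561443 -0.40818434  0.03      ] teal [ 0.51434391 -0.23349109  0.03      ] small [ 0.40818102 -0.21302032  0.03      ]
```

View pics/w3r.png

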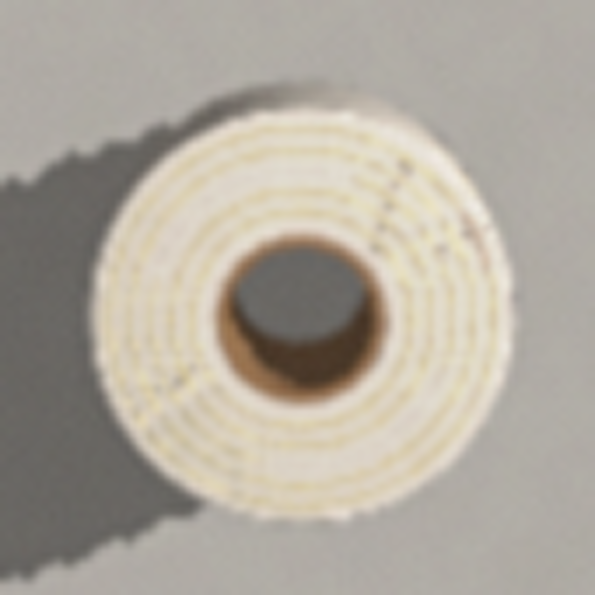

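```bash
python3 - <<'E'
from h import *
c=load('w3')
o=lambda x,y,z: onz(c,285+x/7-.43,175+y/7-.43,z)*1000
P=o(303,316,.04); print(P, np.linalg.norm(o(93,315,.04)-o(514,315,.04)),np.linalg.norm(o(303,106,.04)-o(303,522,.04)))
s=ctrl.get_state(); R=s['tcp_rot']; 
d=P/1000-s['position']; d[2]=.009-s['position'][2]; print(R.T@d*100)
for n,q in (('yellow',(.4656,-.408)),('teal',(.514,-.233)),('small',(.408,-.213))): print(n,R.T@(np.array([*q,0])-P/1000)*100)
E
```

```text
[ 434.49018823 -302.64928392   40.        ] 61.65779317150102 61.9188124284829
[-1.56035170e-02  4.65341097e-01  2.25156602e+01]
yellow [-7.0038301   8.47909581  3.96449693]
teal [10.21535198  2.71938397  3.9974822 ]
small [ 5.95377569 -7.19010135  4.03016616]
```

Emit:
{"op": "arm_command", "data": {
  "slide": [
    [0, 0.5, 5.5],
    [0, 0.5, 11],
    [0, 0.5, 16.5],
    [0, 0.5, 20.5],
    [0, 0.5, 22.5],
    [0, 0.5, 22.5]
  ],
  "yaw": [0, 0, 0, 0, 0, 0]
}}

```text
t: 3.92
position: [0.4351, -0.2998, 0.0078]
tcp_rot: [[0.556, 0.831, -0.005], [0.831, -0.556, 0.006], [0.002, -0.007, -1.0]]
ft_force: [-0.4, 0.4, 0.7]
width: 0.0939
```

Emit:
{"op": "arm_command", "data": {
  "slide": [
    [0, 0, 0],
    [0, 0, 0],
    [0, 0, 0],
    [0, 0, 0]
  ],
  "yaw": [0, 0, 0, 0],
  "claw": 0.45,
  "force": 15
}}

```text
t: 4.42
position: [0.4355, -0.3, 0.0084]
tcp_rot: [[0.556, 0.831, -0.004], [0.831, -0.556, 0.005], [0.002, -0.006, -1.0]]
ft_force: [-0.5, 0.4, 3.7]
width: 0.0606
```

Emit:
{"op": "arm_command", "data": {
  "slide": [
    [0, 0, 0],
    [0, 0, -2],
    [0, 0, -7],
    [0, 0, -12],
    [0, 0, -15],
    [0, 0, -15]
  ],
  "yaw": [0, 0, 0, 0, 0, 0]
}}

```text
t: 5.18
position: [0.4372, -0.3016, 0.1603]
tcp_rot: [[0.556, 0.831, 0.0], [0.831, -0.556, 0.003], [0.003, -0.002, -1.0]]
ft_force: [0.0, 0.3, -1.4]
width: 0.0605
```

```bash
python3 - <<'E'
from h import *
snap('wrist','w4.png'); s=ctrl.get_state(); print(s['t'],s['position'],s['tcp_rot'],s['joint_pos'],s['width'],s['ft_force'])
E
```

```text
5.225 [ 0.43632421 -0.30068553  0.15877996] [[ 0.55554887  0.83148006 -0.00252097]
 [ 0.83147973 -0.55553397  0.00484347]
 [ 0.00262677 -0.00478692 -0.99998509]] [ 0.19077106  0.5794317   0.55025106  1.90829959 -0.42446011  0.77604584
  0.38949582] 0.06096469727777543 [ 0.02750406  0.42426102 -1.92179247]
```

View pics/w4.png

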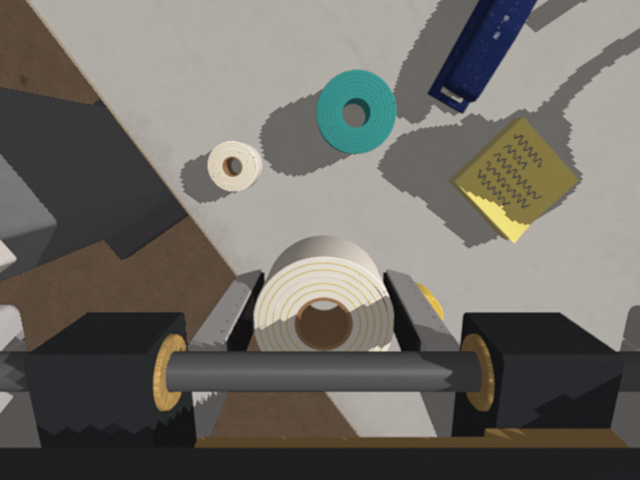

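```bash
python3 - <<'E'
from h import *
c=load('w4'); s=ctrl.get_state(); R=s['tcp_rot'];p=s['position']
z=p[2]+.0316
for q in ((324,323),(254,323),(394,323),(324,257),(324,296),(324,350)): print(q,(R.T@(onz(c,*q,z)-p)*1000).round(1))
cv2.imwrite('pics/w4r.png',cv2.resize(c['im'][230:355,245:405],None,fx=5,fy=5,interpolation=cv2.INTER_CUBIC))
E
```

```text
(324, 323) [ -3.5   1.5 -31.6]
(254, 323) [ -3.5 -29.1 -31.5]
(394, 323) [ -3.4  32.1 -31.8]
(324, 257) [ 26.6   1.5 -31.5]
(324, 296) [  9.1   1.5 -31.6]
(324, 350) [-16.6   1.5 -31.7]
```

View pics/w4r.png

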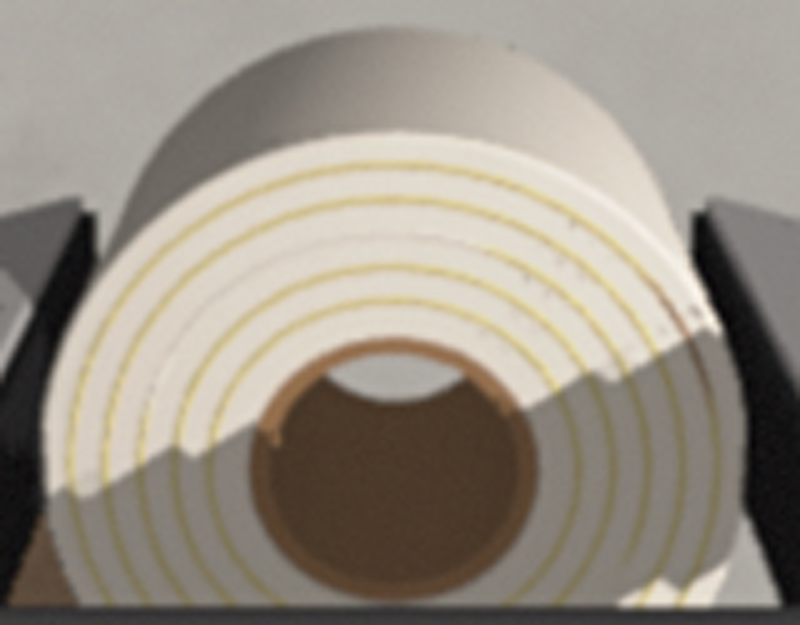

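```bash
python3 - <<'E'
from h import *
s=ctrl.get_state(); R=s['tcp_rot'];p=s['position']
r=p+R@[-.0037,.0015,-.0316]; d=np.array([.5528,.016,r[2]])-r; print(r,R.T@d*100)
E
```

```text
[ 0.43559557 -0.30474836  0.19036259] [33.18085495 -8.07334572  0.12580664]
```

Emit:
{"op": "arm_command", "data": {
  "slide": [
    [5.5, -1.4, 0],
    [11, -2.7, 0],
    [16.6, -4.1, 0],
    [22.1, -5.4, 0],
    [27.6, -6.8, 0],
    [32, -7.8, 0],
    [33.2, -8.1, 0],
    [33.2, -8.1, 0]
  ],
  "yaw": [0, 0, 0, 0, 0, 0, 0, 0]
}}

```text
t: 6.22
position: [0.5524, 0.0205, 0.1586]
tcp_rot: [[0.555, 0.832, -0.005], [0.832, -0.555, 0.004], [0.001, -0.007, -1.0]]
ft_force: [0.8, -1.4, -1.2]
width: 0.0609
```

```bash
python3 - <<'E'
from h import *
snap('wrist','w5.png'); snap('side','side5.png');snap('scene','scene5.png');s=ctrl.get_state(); print(s['t'],s['position'],s['tcp_rot'],s['joint_pos'],s['width'],s['ft_force'])
R=s['tcp_rot'];p=s['position']
r=p+R@[-.0037,.0015,-.0316]; d=np.array([.5528,.016,r[2]])-r; print(r,R.T@d*100)
a=cv2.imread('pics/scene5.png')[160:280,260:380];b=cv2.imread('pics/side5.png')[160:280,280:400]
cv2.imwrite('pics/m5.png',np.hstack([cv2.resize(x,(400,400),interpolation=cv2.INTER_CUBIC) for x in (a,b)]))
E
```

```text
6.375 [0.55258059 0.01808086 0.15971564] [[ 0.55816747  0.82972054 -0.00359252]
 [ 0.82972761 -0.55815613  0.00371852]
 [ 0.00108014 -0.00505636 -0.99998663]] [-0.45756872  0.61687382  0.59023734  1.84830565 -0.46115977  0.81993499
 -0.22150491] 0.060915765425195015 [-0.80674571 -0.74729641 -1.17825815]
[0.55187347 0.01405613 0.19130363] [ 0.21300388 -0.03162237  0.00038997]
```

View pics/w5.png

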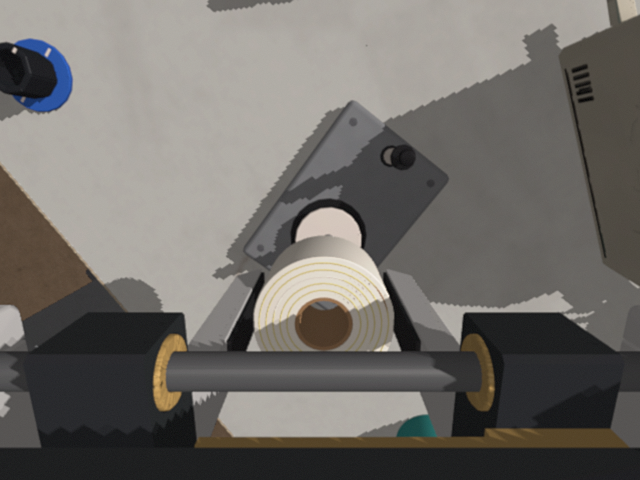

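View pics/m5.png

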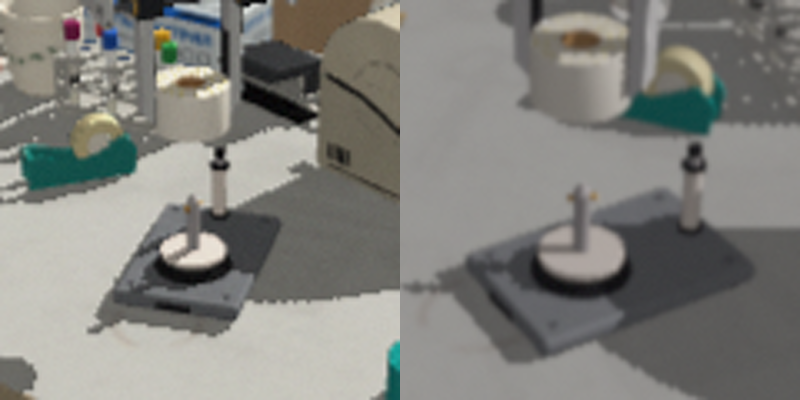

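Both outside views show the roll centred over the spindle. Lowering it in part, then checking.

Emit:
{"op": "arm_command", "data": {
  "slide": [
    [0.2, 0, 2.5],
    [0.2, 0, 5],
    [0.2, 0, 6],
    [0.2, 0, 6]
  ],
  "yaw": [0, 0, 0, 0]
}}

```text
t: 6.88
position: [0.5531, 0.0189, 0.0995]
tcp_rot: [[0.56, 0.829, -0.005], [0.829, -0.56, 0.003], [0.0, -0.006, -1.0]]
ft_force: [-0.2, -0.0, -0.7]
width: 0.0609
```

```bash
cat >> h.py <<'E'
def views(tag,ra=(180,270,275,365),rb=(180,270,290,380)):
    snap('side','side%s.png'%tag);snap('scene','scene%s.png'%tag);s=ctrl.get_state(); print(s['t'],s['position'],s['width'],s['ft_force'],s['moment'])
    a=cv2.imread('pics/scene%s.png'%tag)[ra[0]:ra[1],ra[2]:ra[3]];b=cv2.imread('pics/side%s.png'%tag)[rb[0]:rb[1],rb[2]:rb[3]]
    cv2.imwrite('pics/m%s.png'%tag,np.hstack([cv2.resize(x,(400,400),interpolation=cv2.INTER_CUBIC) for x in (a,b)]))
    return s
E
python3 -c "
from h import *
s=views('6');print(s['tcp_rot'])"
```

```text
6.975 [0.55404411 0.0193156  0.10048892] 0.06053456693582207 [ 0.35414637  0.64231918 -1.25160698] [-0.11856058  0.03230989 -0.01089119]
[[ 0.55892152  0.8292174  -0.00229005]
 [ 0.82921883 -0.55891258  0.00358653]
 [ 0.00169408 -0.00390354 -0.99999095]]
```

View pics/m6.png

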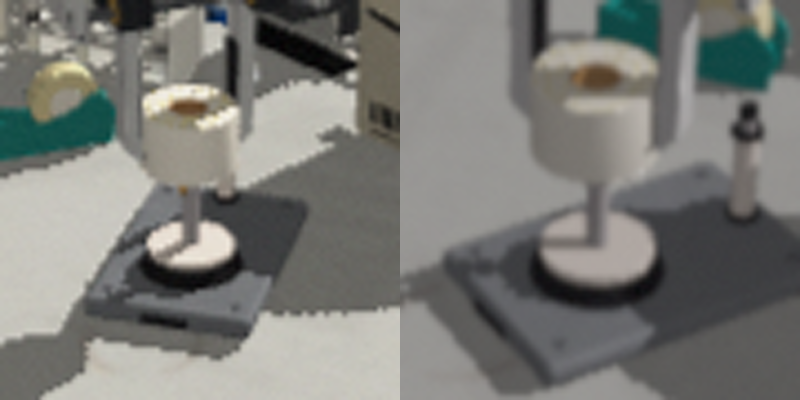

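Emit:
{"op": "arm_command", "data": {
  "slide": [
    [0, 0, 1.5],
    [0, 0, 3],
    [0, 0, 4.5],
    [0, 0, 5.6],
    [0, 0, 5.7],
    [0, 0, 5.7]
  ],
  "yaw": [0, 0, 0, 0, 0, 0]
}}

```text
t: 7.72
position: [0.554, 0.0194, 0.0435]
tcp_rot: [[0.559, 0.829, -0.002], [0.829, -0.559, 0.003], [0.002, -0.004, -1.0]]
ft_force: [0.3, -0.7, -0.9]
width: 0.061
```

```bash
python3 -c "
from h import *
s=views('7');print(s['tcp_rot'])"
```

```text
7.825 [0.55421012 0.01945278 0.04381104] 0.06076751880643884 [ 0.09865493 -0.22719253 -1.5567224 ] [-0.07116879  0.11519712  0.01056321]
[[ 0.55898698  0.82917487 -0.00160912]
 [ 0.82917389 -0.55897939  0.00356451]
 [ 0.00205614 -0.00332676 -0.99999235]]
```

View pics/m7.png

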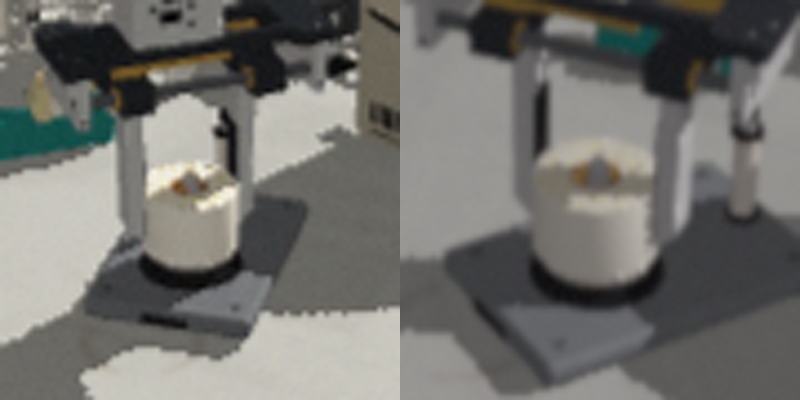

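Emit:
{"op": "arm_command", "data": {
  "slide": [
    [0, 0, 0.15],
    [0, 0, 0.15]
  ],
  "yaw": [0, 0]
}}

```text
t: 8.07
position: [0.5545, 0.0195, 0.0425]
tcp_rot: [[0.559, 0.829, -0.001], [0.829, -0.559, 0.004], [0.002, -0.003, -1.0]]
ft_force: [1.6, -1.4, -0.2]
width: 0.0604
```

```bash
python3 -c "
from h import *
snap('wrist','w8.png');c=load('w8');cv2.imwrite('pics/w8r.png',cv2.resize(c['im'][230:355,245:405],None,fx=5,fy=5,interpolation=cv2.INTER_CUBIC))
print(ctrl.get_state()['ft_force'],ctrl.get_state()['position'])"
```

```text
[-0.32255691 -0.15726689 -1.21361059] [0.55442038 0.01950131 0.04249038]
```

View pics/w8r.png

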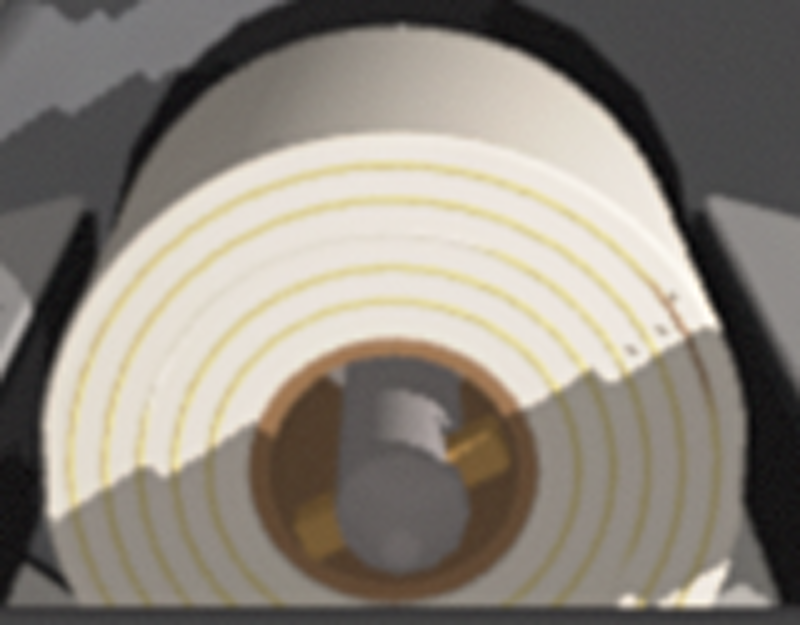

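```bash
python3 -c "
from h import *
c=load('w8');s=ctrl.get_state();R=s['tcp_rot'];p=s['position']
f=lambda x,y,z:(R.T@(onz(c,245+x/5-.4,230+y/5-.4,z)-p)*1000).round(2)
print('core',f(394,468,.074),'pinL',f(298,532,.0755),'pinR',f(508,456,.0755),'tip?',f(404,545,.0865))
A=onz(c,245+298/5-.4,230+532/5-.4,.0755);B=onz(c,245+508/5-.4,230+456/5-.4,.0755);d=B-A
print(np.hypot(*d[:2])*1000,np.degrees(np.arctan2(d[1],d[0])),(A+B)/2)
"
```

```text
core [ -2.51   0.11 -31.52] pinL [ -7.81  -8.2  -33.  ] pinR [ -0.63   9.86 -33.04] tip? [ -2.98   0.91 -44.02]
19.429710454402738 -12.294789657491357 [0.55278993 0.01541925 0.0755    ]
```

Emit:
{"op": "arm_command", "data": {
  "slide": [
    [-0.15, 0.07, 0.05],
    [-0.15, 0.07, 0.05]
  ],
  "yaw": [0, 0]
}}

```text
t: 8.38
position: [0.5544, 0.0183, 0.0423]
tcp_rot: [[0.559, 0.829, -0.001], [0.829, -0.559, 0.004], [0.003, -0.003, -1.0]]
ft_force: [0.2, 0.9, 2.1]
width: 0.0613
```

Emit:
{"op": "arm_command", "data": {
  "slide": [
    [0, 0, 0],
    [0, 0, 0],
    [0, 0, 0]
  ],
  "yaw": [0, 0, 0],
  "claw": 1
}}

```text
t: 8.75
position: [0.5543, 0.018, 0.0422]
tcp_rot: [[0.559, 0.829, -0.001], [0.829, -0.559, 0.004], [0.003, -0.003, -1.0]]
ft_force: [-0.6, 0.6, -0.6]
width: 0.0875
```

Emit:
{"op": "arm_command", "data": {
  "slide": [
    [0, 0, -3],
    [0, 0, -9],
    [0, 0, -15],
    [0, 0, -19],
    [0, 0, -19]
  ],
  "yaw": [0, 0, 0, 0, 0]
}}

```text
t: 9.38
position: [0.5565, 0.0168, 0.2353]
tcp_rot: [[0.559, 0.829, 0.006], [0.829, -0.559, 0.004], [0.007, 0.002, -1.0]]
ft_force: [0.1, 1.1, -0.5]
width: 0.0938
```

```bash
python3 -c "
from h import *
snap('wrist','w9.png');s=ctrl.get_state();print(s)"
```

```text
{'t': 9.425, 'joint_pos': array([-0.5049455 ,  0.53279692,  0.66055048,  1.76507453, -0.39139915,
        0.97651639, -0.28147408]), 'qvel': array([ 0.00756364,  0.03899113, -0.02458582,  0.03923609, -0.00593437,
       -0.0056283 ,  0.00175413]), 'effort': array([ 1.32193132e-01, -4.54077780e+01,  7.87755400e+00, -1.81006551e+01,
       -1.35078456e-02, -6.94453731e-03, -3.16767837e-02]), 'position': array([0.55498014, 0.01726629, 0.23318512]), 'tcp_rot': array([[ 0.55889125,  0.82923955,  0.00153179],
       [ 0.82922804, -0.5588919 ,  0.00454989],
       [ 0.00462905, -0.0012727 , -0.99998848]]), 'ft_force': array([ 0.58889929, -0.20739352, -0.56905638]), 'moment': array([-0.0904586 ,  0.12316193,  0.03914507]), 'width': 0.0937626212029252}
```

View pics/w9.png

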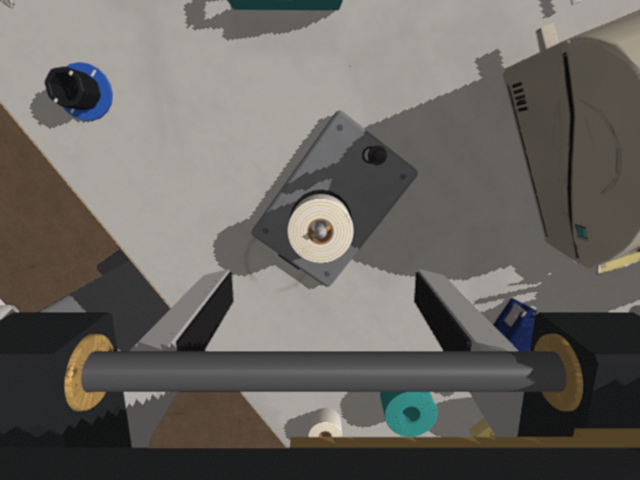

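```bash
python3 -c "
from h import *
s=ctrl.get_state();R=s['tcp_rot'];p=s['position']
print(R.T@(np.array([.4215,.266,.16])-p)*100)
c=load('w9');q=blue(c,.004);print(q[:2])
"
```

```text
[ 13.1317302  -24.9609123    7.41115227]
(array([ 679.07922363, -228.04208374]), 36.318458557128906)
```

Emit:
{"op": "arm_command", "data": {
  "slide": [
    [2.6, -5, 0],
    [5.2, -10, 0],
    [7.8, -15, 1.5],
    [10.4, -20, 3],
    [13.1, -25, 5],
    [13.1, -25, 7],
    [13.1, -25, 7.4],
    [13.1, -25, 7.4]
  ],
  "yaw": [-9, -18, -27, -36, -45, -53.1, -53.1, -53.1]
}}

```text
t: 10.42
position: [0.4211, 0.2646, 0.1596]
tcp_rot: [[-0.324, 0.946, 0.001], [0.946, 0.324, 0.003], [0.003, 0.002, -1.0]]
ft_force: [-0.6, 0.4, -0.5]
width: 0.0941
```

```bash
python3 -c "
from h import *
snap('wrist','w10.png');s=ctrl.get_state();print(s['position'],s['tcp_rot'],s['joint_pos'])
c=load('w10');cv2.imwrite('pics/w10f.png',cv2.resize(c['im'][190:290,275:375],None,fx=6,fy=6,interpolation=cv2.INTER_CUBIC))"
```

```text
[0.42159957 0.26484917 0.16010998] [[-0.32381256  0.94611977  0.0016731 ]
 [ 0.9461162   0.32380455  0.0038393 ]
 [ 0.00309068  0.00282616 -0.99999123]] [-8.68275061e-01  4.99721940e-01  3.64429389e-01  1.99451256e+00
 -2.75279142e-01  6.90693991e-01 -1.66179199e-03]
```

View pics/w10f.png

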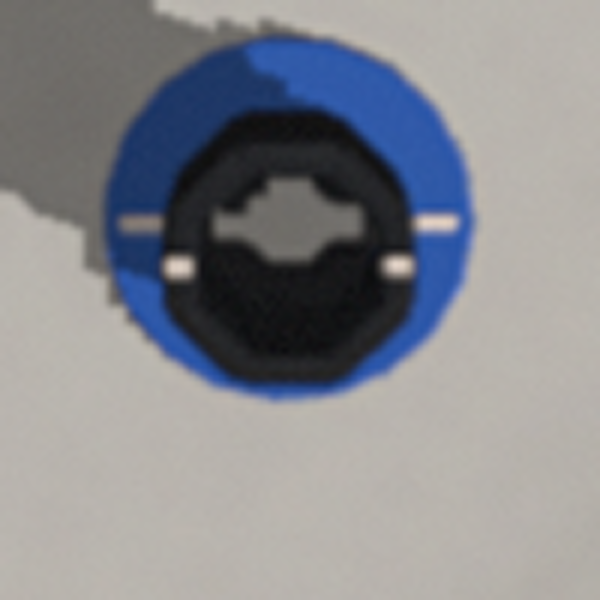

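```bash
python3 -c "
from h import *
s=ctrl.get_state();R=s['tcp_rot'];p=s['position'];c=load('w10')
for x,y,z in ((289.5,266,.034),(289,223,.004)): print((R.T@(onz(c,275+x/6-.42,190+y/6-.42,z)-p)*1000).round(1))
"
```

```text
[  0.4   0.3 126.1]
[3.000e-01 1.000e-01 1.561e+02]
```

Emit:
{"op": "arm_command", "data": {
  "slide": [
    [0, 0, 5.5],
    [0, 0, 10],
    [0, 0, 13.5],
    [0, 0, 15.3],
    [0, 0, 15.3],
    [0, 0, 15.3]
  ],
  "yaw": [0, 0, 0, 0, 0, 0]
}}

```text
t: 11.22
position: [0.4229, 0.2654, 0.008]
tcp_rot: [[-0.322, 0.947, 0.003], [0.947, 0.322, 0.004], [0.003, 0.005, -1.0]]
ft_force: [-0.2, -0.8, 0.7]
width: 0.0937
```

Emit:
{"op": "arm_command", "data": {
  "slide": [
    [0, 0, 0],
    [0, 0, 0],
    [0, 0, 0],
    [0, 0, 0],
    [0, 0, 0],
    [0, 0, 0]
  ],
  "yaw": [0, 0, 0, 0, 0, 0],
  "claw": 0.2,
  "force": 40
}}

```text
t: 11.98
position: [0.4228, 0.2653, 0.008]
tcp_rot: [[-0.322, 0.947, 0.003], [0.947, 0.322, 0.004], [0.003, 0.004, -1.0]]
ft_force: [0.1, -0.2, -0.2]
width: 0.0378
```

Emit:
{"op": "arm_command", "data": {
  "slide": [
    [0, 0, -0.5],
    [0, 0, -4],
    [0, 0, -9],
    [0, 0, -13],
    [0, 0, -13]
  ],
  "yaw": [0, 0, 0, 0, 0]
}}

```text
t: 12.6
position: [0.4242, 0.2659, 0.1408]
tcp_rot: [[-0.323, 0.947, 0.008], [0.947, 0.323, 0.008], [0.005, 0.01, -1.0]]
ft_force: [0.3, 0.2, -0.5]
width: 0.0359
```

```bash
python3 -c "
from h import *
snap('wrist','w11.png');s=ctrl.get_state();R=s['tcp_rot'];p=s['position'];print(s['t'],p,s['width'],s['ft_force'])
print(R.T@(np.array([.5527,.0157,p[2]])-p)*100)
c=load('w11');cv2.imwrite('pics/w11f.png',cv2.resize(c['im'][230:360,235:415],None,fx=4.4,fy=4.4,interpolation=cv2.INTER_CUBIC))"
```

```text
12.65 [0.42288534 0.26536079 0.13913791] 0.03555851618809938 [-0.50756777 -0.41154607 -0.33899356]
[-27.81927704   4.23129589  -0.08685556]
```

View pics/w11f.png

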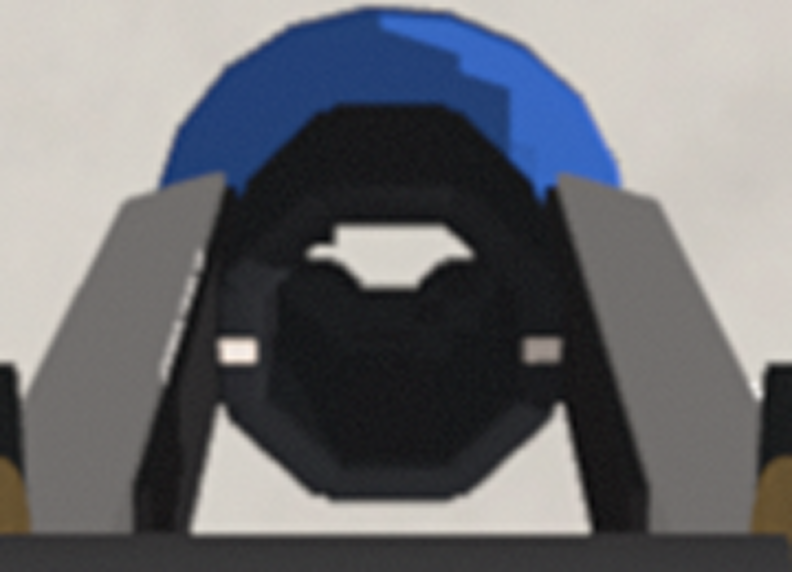

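```bash
python3 -c "
from h import *
s=ctrl.get_state();R=s['tcp_rot'];p=s['position'];c=load('w11')
f=lambda x,y,z:(R.T@(onz(c,235+x/4.4-.39,230+y/4.4-.39,p[2]+z)-p)*1000).round(1)
print(f(390,350,.026),f(238,350,.026),f(542,350,.026)); print(np.degrees(np.arctan2(R[1,1],R[0,1])))
"
```

```text
[  0.2   2.6 -26. ] [  0.3 -12.9 -26.1] [  0.1  18.2 -25.9]
18.824279671748673
```

```bash
python3 -c "
from h import *
for i in range(4):
    s=ctrl.get_state();R=s['tcp_rot'];p=s['position']
    c=snap('wrist','w12_%d.png'%i)
    print(p.round(4),np.degrees(np.arctan2(R[1,1],R[0,1])).round(2),(R.T@(c['xyz']-p)*1000).round(1),(R.T@c['attitude']).round(4)[0],(R.T@c['attitude']).round(4)[1])
"
```

```text
[0.4229 0.2654 0.1391] 18.82 [  70.     1.4 -177.9] [1.000e-04 9.711e-01 2.386e-01] [ 1.e+00 -1.e-04  1.e-04]
[0.422  0.2649 0.138 ] 18.83 [  70.     1.4 -177.9] [0.     0.9711 0.2385] [ 1.e+00 -1.e-04  2.e-04]
[0.4215 0.2646 0.1373] 18.83 [  70.     1.4 -177.9] [-0.      0.9711  0.2386] [ 1.e+00 -0.e+00  2.e-04]
[0.4214 0.2644 0.1369] 18.82 [  70.     1.4 -177.9] [0.     0.9711 0.2386] [ 1.e+00 -0.e+00  1.e-04]
```

```bash
cat >> h.py <<'E'
C0=np.array([[0,.9711,.2386],[1,0,0.00015],[0,.2386,-.9711]])
def tcp(c):
    R=c['a']@C0.T; u,_,v=np.linalg.svd(R); R=u@v
    return R,c['p']-R@np.array([.070,.0014,-.1779])
def intool(c,u,v,zrel): # zrel above tcp
    R,p=tcp(c); return (R.T@(onz(c,u,v,p[2]+zrel)-p)*1000).round(1)
E
python3 -c "
from h import *
c=load('w4');print('w4 core',intool(c,323.8,323.6,.0316))
c=load('w8');print('w8 core',intool(c,245+394/5-.4,230+468/5-.4,.0316),tcp(c)[1])
print('w8 pin', [intool(c,245+x/5-.4,230+y/5-.4,.0755-tcp(c)[1][2]) for x,y in((298,532),(508,456))])
c=load('w11');print('w11 fl',intool(c,235+390/4.4-.39,230+350/4.4-.39,.026),tcp(c)[1])
c=load('w12_3');cv2.imwrite('pics/w12f.png',cv2.resize(c['im'][230:360,235:415],None,fx=4.4,fy=4.4,interpolation=cv2.INTER_CUBIC))
"
```

```text
w4 core [ -3.3   1.6 -31.6]
w8 core [ -3.2   1.4 -31.6] [0.55369935 0.0208234  0.04252949]
w8 pin [array([ -8.5,  -6.9, -33. ]), array([ -1.3,  11.2, -33. ])]
w11 fl [  0.8   1.4 -26. ] [0.4241355  0.26588802 0.14078007]
```

View pics/w12f.png

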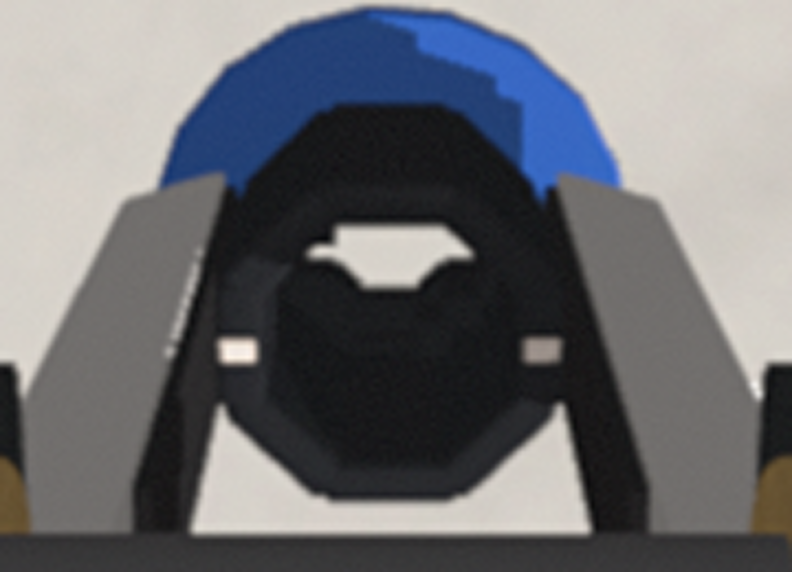

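```bash
python3 -c "
from h import *
for n,p in (('w2',(.53474,.00324,.23441)),('w4',(.43632,-.30069,.15878)),('w5',(.55258,.01808,.15972)),('w8',(.55442,.0195,.04249)),('w9',(.55498,.01727,.23319)),('w10',(.4216,.26485,.16011))):
    R,q=tcp(load(n)); print(n,q.round(4),p,np.degrees(np.arctan2(R[1,1],R[0,1])).round(2))
"
```

```text
w2 [0.5345 0.0031 0.2343] (0.53474, 0.00324, 0.23441) 0.75
w4 [ 0.4364 -0.3003  0.1604] (0.43632, -0.30069, 0.15878) -33.75
w5 [0.5517 0.0219 0.1586] (0.55258, 0.01808, 0.15972) -33.68
w8 [0.5537 0.0208 0.0425] (0.55442, 0.0195, 0.04249) -33.98
w9 [0.5557 0.0181 0.2353] (0.55498, 0.01727, 0.23319) -33.99
w10 [0.4211 0.2646 0.1596] (0.4216, 0.26485, 0.16011) 18.88
```

```bash
python3 -c "
from h import *
s=ctrl.get_state();R=s['tcp_rot'];p=s['position'];print(s['t'],p)
print(R.T@(np.array([.5516,.0149,.137])-p)*100)
"
```

```text
12.85 [0.42144872 0.26425175 0.13677016]
[-27.79943032   4.28275213  -0.08202575]
```

Emit:
{"op": "arm_command", "data": {
  "slide": [
    [-5, 0.8, 0],
    [-10.5, 1.6, 0],
    [-16, 2.5, 0],
    [-21.5, 3.3, 0],
    [-26, 4, 0],
    [-27.8, 4.3, 0],
    [-27.8, 4.3, 0],
    [-27.8, 4.3, 0]
  ],
  "yaw": [5, 10, 15, 20, 25, 29, 29, 29]
}}

```text
t: 13.85
position: [0.5506, 0.0174, 0.1355]
tcp_rot: [[0.173, 0.985, -0.001], [0.985, -0.173, 0.004], [0.004, -0.002, -1.0]]
ft_force: [-0.3, 0.1, -1.1]
width: 0.0356
```

Emit:
{"op": "arm_command", "data": {
  "slide": [
    [0, 0, 0],
    [0, 0, 0]
  ],
  "yaw": [0, 0]
}}

```text
t: 14.1
position: [0.5501, 0.019, 0.1354]
tcp_rot: [[0.171, 0.985, -0.002], [0.985, -0.171, 0.005], [0.005, -0.003, -1.0]]
ft_force: [-1.3, 0.4, -0.2]
width: 0.0359
```

```bash
python3 -c "
from h import *
snap('wrist','w13.png'); s=views('13',(170,260,275,365),(170,260,290,380)); print(s['tcp_rot'])
c=load('w13');cv2.imwrite('pics/w13f.png',cv2.resize(c['im'][230:360,235:415],None,fx=4.4,fy=4.4,interpolation=cv2.INTER_CUBIC))"
```

```text
14.25 [0.55051369 0.01789365 0.1356068 ] 0.035741642950570376 [-0.64607543 -0.20943291 -0.70465336] [-0.07214608  0.07550377  0.00039071]
[[ 0.17273214  0.98496793 -0.00133385]
 [ 0.9849601  -0.17272474  0.00444663]
 [ 0.0041494  -0.00208186 -0.99998922]]
```

View pics/w13.png

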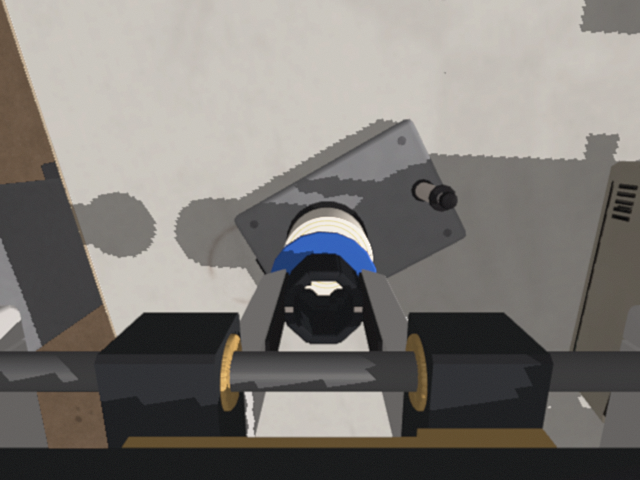

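View pics/m13.png

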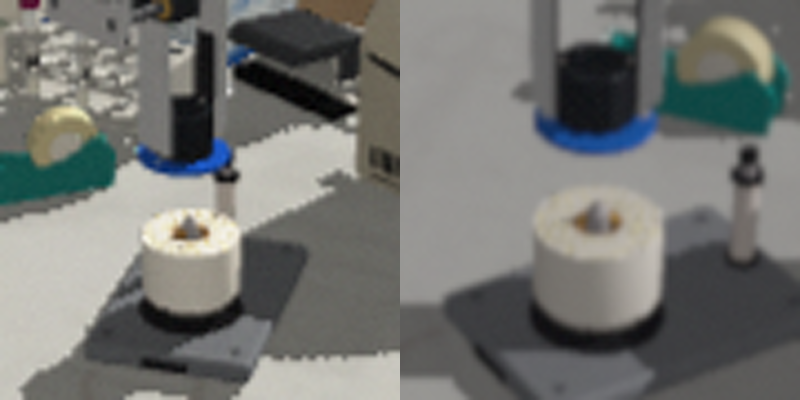

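```bash
python3 -c "
from h import *
def go(n,r0,c0):
    c=load(n); im=c['im']; hsv=cv2.cvtColor(im,cv2.COLOR_BGR2HSV); m=cv2.inRange(hsv,(100,130,60),(125,255,255)); 
    m2=np.zeros_like(m); m2[r0:r0+60,c0+20:c0+72]=m[r0:r0+60,c0+20:c0+72]
    ys,xs=np.nonzero(m2); print(n,xs.min(),xs.max(),ys.min(),ys.max())
    cv2.imwrite('pics/%sz.png'%n,cv2.resize(im[r0:r0+60,c0+20:c0+72],None,fx=8,fy=8,interpolation=cv2.INTER_CUBIC))
go('scene13',185,275);go('side13',180,290)
a=cv2.imread('pics/scene13z.png');b=cv2.imread('pics/side13z.png');cv2.imwrite('pics/z13.png',cv2.resize(np.hstack([a,b]),(800,461)))
"
```

```text
scene13 306 326 201 208
side13 321 347 195 203
```

View pics/z13.png

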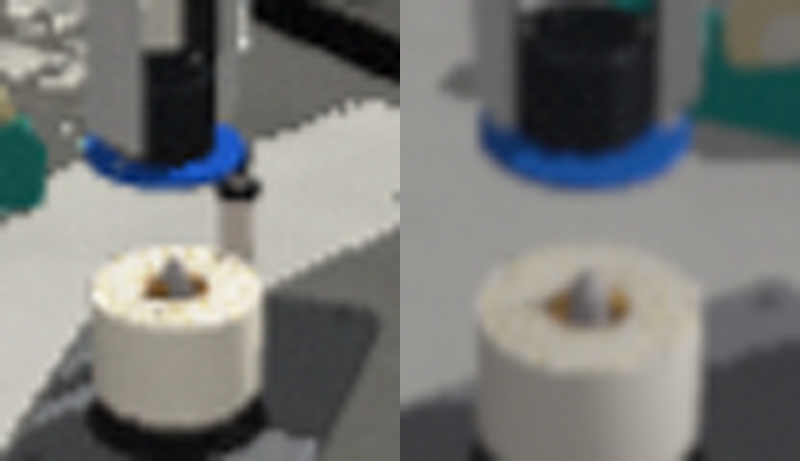

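```bash
cat > to.py <<'E'
from h import *; import sys
t=[float(x) for x in sys.argv[1:4]]
s=ctrl.get_state();R=s['tcp_rot'];p=s['position'];print(s['t'],p.round(4),np.degrees(np.arctan2(R[1,1],R[0,1])).round(2),'F',s['ft_force'].round(1),'M',s['moment'].round(2),'w',s['width'].round(4))
print('delta cm',(R.T@(np.array(t)-p)*100).round(2))
E
python3 to.py .5514 .0145 .100
```

```text
Traceback (most recent call last):
  File "to.py", line 3, in <module>
    s=ctrl.get_state();R=s['tcp_rot'];p=s['position'];print(s['t'],p.round(4),np.degrees(np.arctan2(R[1,1],R[0,1])).round(2),'F',s['ft_force'].round(1),'M',s['moment'].round(2),'w',s['width'].round(4))
                                                                                                                                                                                     ^^^^^^^^^^^^^^^^
AttributeError: 'float' object has no attribute 'round'
```

```bash
sed -i "s/s\['width'\].round(4)/s['width']/" to.py; python3 to.py .5514 .0145 .100
```

```text
14.25 [0.5505 0.0179 0.1356] -9.95 F [-0.6 -0.2 -0.7] M [-0.07  0.08  0.  ] w 0.035741642950570376
delta cm [-0.33  0.15  3.56]
```

Emit:
{"op": "arm_command", "data": {
  "slide": [
    [-0.3, 0.15, 1],
    [-0.3, 0.15, 2.2],
    [-0.3, 0.15, 3.2],
    [-0.3, 0.15, 3.5],
    [-0.3, 0.15, 3.5],
    [-0.3, 0.15, 3.5]
  ],
  "yaw": [0, 0, 0, 0, 0, 0]
}}

```text
t: 15.0
position: [0.5517, 0.0148, 0.1008]
tcp_rot: [[0.173, 0.985, -0.001], [0.985, -0.173, 0.004], [0.004, -0.002, -1.0]]
ft_force: [0.0, -0.1, -1.9]
width: 0.0356
```

```bash
python3 -c "
from h import *
snap('wrist','w14.png'); s=views('14',(185,245,295,355),(180,240,305,365))
c=load('w14');cv2.imwrite('pics/w14f.png',cv2.resize(c['im'][230:360,235:415],None,fx=4.4,fy=4.4,interpolation=cv2.INTER_CUBIC))"; python3 to.py .5514 .0145 .100
```

```text
15.15 [0.55171394 0.0148662  0.10092399] 0.035660750557290684 [ 0.78399835  0.57866142 -0.08302531] [-0.04899393  0.00879251  0.12720146]
15.15 [0.5517 0.0149 0.1009] -9.94 F [ 0.8  0.6 -0.1] M [-0.05  0.01  0.13] w 0.035660750557290684
delta cm [-0.04 -0.02  0.09]
```

View pics/w14f.png

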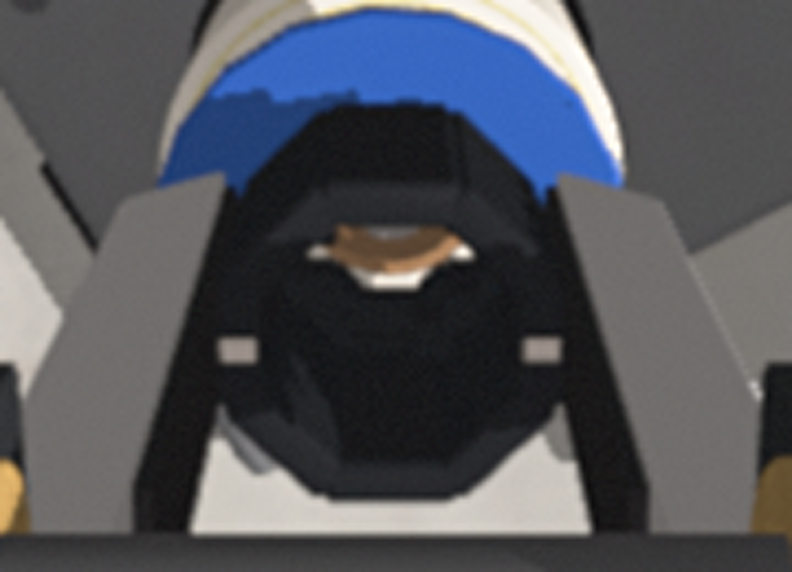

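View pics/m14.png

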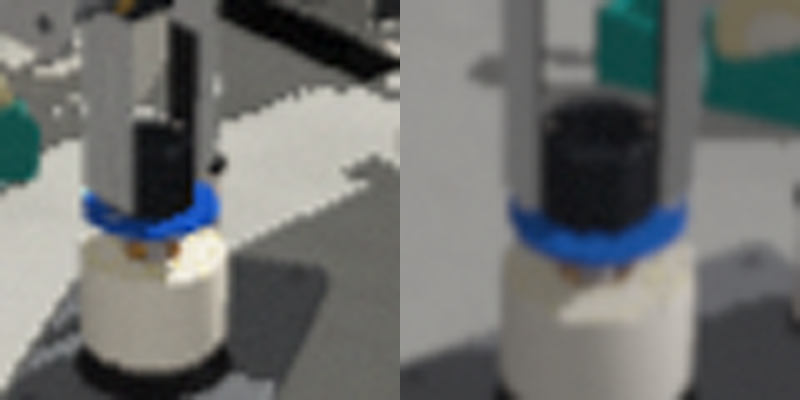

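Emit:
{"op": "arm_command", "data": {
  "slide": [
    [0, 0, 0.3],
    [0, 0, 0.6],
    [0, 0, 0.9],
    [0, 0, 1.2],
    [0, 0, 1.2]
  ],
  "yaw": [0, 0, 0, 0, 0]
}}

```text
t: 15.78
position: [0.5514, 0.0149, 0.0886]
tcp_rot: [[0.173, 0.985, -0.001], [0.985, -0.173, 0.004], [0.004, -0.002, -1.0]]
ft_force: [-0.2, 1.3, -0.8]
width: 0.0357
```

```bash
python3 to.py .5517 .0149 .0855
```

```text
15.775 [0.5514 0.0149 0.0886] -9.94 F [-0.2  1.3 -0.8] M [-0.12  0.09 -0.03] w 0.03569574887130905
delta cm [0.01 0.03 0.31]
```

Emit:
{"op": "arm_command", "data": {
  "slide": [
    [0, 0, 0.15],
    [0, 0, 0.3],
    [0, 0, 0.45],
    [0, 0, 0.45]
  ],
  "yaw": [0, 0, 0, 0]
}}

```text
t: 16.27
position: [0.5513, 0.0149, 0.084]
tcp_rot: [[0.173, 0.985, -0.002], [0.985, -0.173, 0.004], [0.004, -0.002, -1.0]]
ft_force: [-0.3, -0.1, -0.6]
width: 0.0355
```

```bash
python3 to.py .5517 .0149 .0815
```

```text
16.275 [0.5513 0.0149 0.084 ] -9.94 F [-0.3 -0.1 -0.6] M [-0.13  0.05  0.02] w 0.03553135422388487
delta cm [0.   0.04 0.25]
```

Emit:
{"op": "arm_command", "data": {
  "slide": [
    [0, 0, 0.1],
    [0, 0, 0.2],
    [0, 0, 0.3],
    [0, 0, 0.3]
  ],
  "yaw": [0, 0, 0, 0]
}}

```text
t: 16.77
position: [0.5515, 0.0149, 0.0811]
tcp_rot: [[0.173, 0.985, -0.001], [0.985, -0.173, 0.004], [0.004, -0.002, -1.0]]
ft_force: [-1.2, 0.8, 1.4]
width: 0.036
```

```bash
python3 to.py .5517 .0149 .0785; python3 -c "
from h import *
snap('wrist','w15.png'); s=views('15',(185,245,295,355),(180,240,305,365))
c=load('w15');cv2.imwrite('pics/w15f.png',cv2.resize(c['im'][230:360,235:415],None,fx=4.4,fy=4.4,interpolation=cv2.INTER_CUBIC))"
```

```text
16.775 [0.5515 0.0149 0.0811] -9.95 F [-1.2  0.8  1.4] M [-0.1   0.15  0.02] w 0.03604200651359747
delta cm [0.   0.02 0.26]
16.925 [0.55147005 0.01487193 0.08109903] 0.035693528346911765 [0.25083198 0.19909702 3.06942846] [-0.13896181  0.03894697 -0.03259923]
```

View pics/w15f.png

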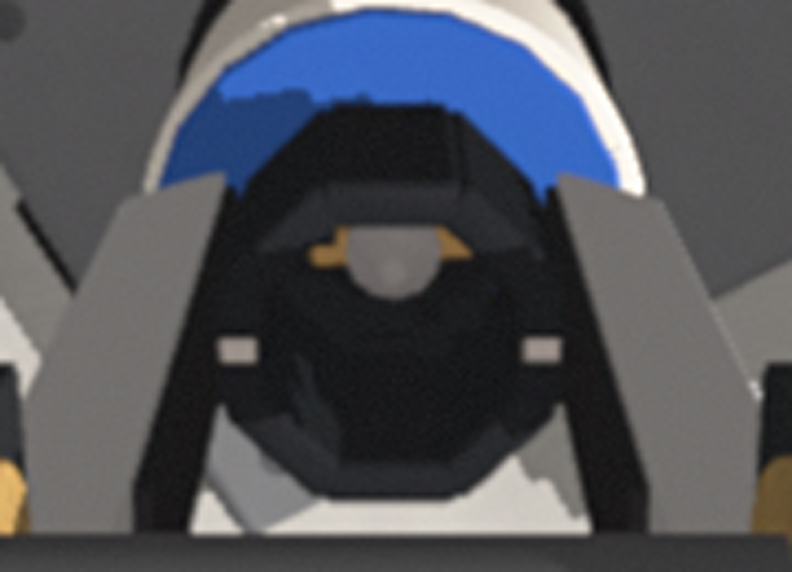

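View pics/m15.png

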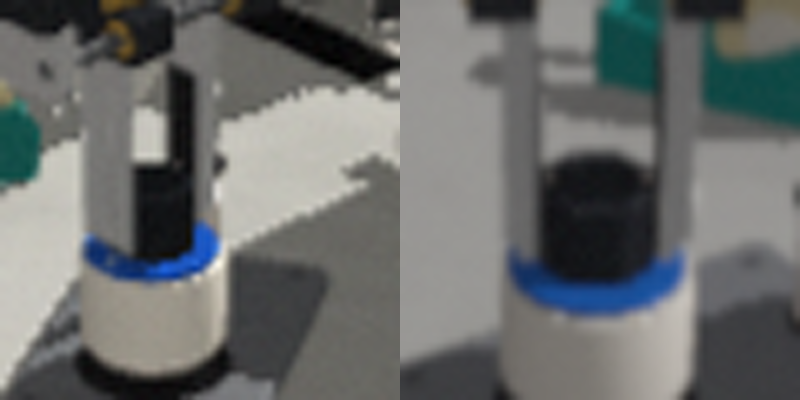

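Spindle and pin ends are visible in the keyhole; the flange is on the roll at about 3 N. Pressing down.

Emit:
{"op": "arm_command", "data": {
  "slide": [
    [0, 0, 0.15],
    [0, 0, 0.3],
    [0, 0, 0.45],
    [0, 0, 0.6],
    [0, 0, 0.7],
    [0, 0, 0.7]
  ],
  "yaw": [0, 0, 0, 0, 0, 0]
}}

```text
t: 17.68
position: [0.5515, 0.0149, 0.0742]
tcp_rot: [[0.173, 0.985, -0.001], [0.985, -0.173, 0.005], [0.004, -0.002, -1.0]]
ft_force: [-0.8, -0.2, 5.5]
width: 0.0354
```

```bash
python3 to.py .5517 .0149 .0735; python3 -c "
from h import *
snap('wrist','w16.png'); s=views('16',(185,245,295,355),(180,240,305,365))
c=load('w16');cv2.imwrite('pics/w16f.png',cv2.resize(c['im'][230:360,235:415],None,fx=4.4,fy=4.4,interpolation=cv2.INTER_CUBIC))"
```

```text
17.675 [0.5515 0.0149 0.0742] -9.94 F [-0.8 -0.2  5.5] M [-0.15  0.25 -0.03] w 0.035371748850188234
delta cm [0.   0.02 0.07]
17.825 [0.55158422 0.01489166 0.07426701] 0.03570840228133559 [-0.83866419 -0.47584564  5.24221663] [-0.04730804  0.23709906 -0.0197472 ]
```

View pics/w16f.png

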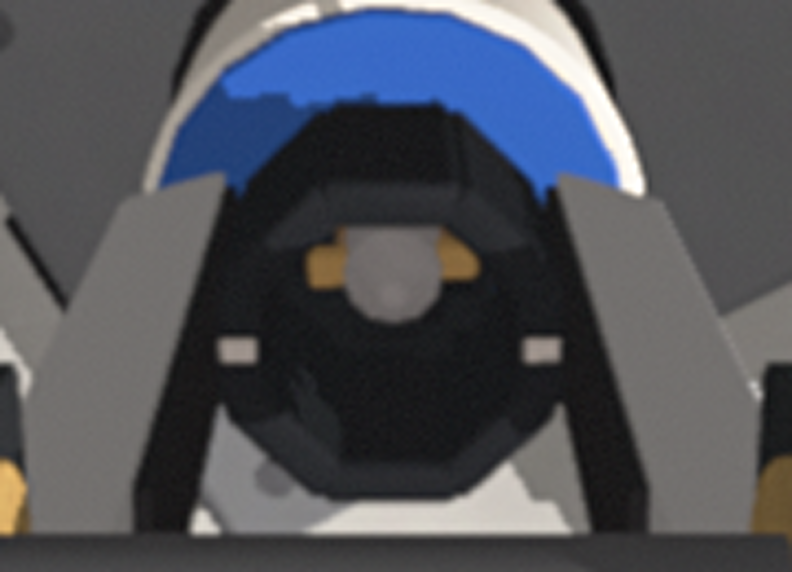

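Emit:
{"op": "arm_command", "data": {
  "slide": [
    [0, 0, 0.05],
    [0, 0, 0.05],
    [0, 0, 0.05],
    [0, 0, 0.05],
    [0, 0, 0.05],
    [0, 0, 0.05],
    [0, 0, 0.05]
  ],
  "yaw": [4, 12, 20, 28, 36, 44, 44]
}}

```text
t: 18.7
position: [0.5529, 0.015, 0.0741]
tcp_rot: [[0.809, 0.588, 0.002], [0.588, -0.809, 0.004], [0.003, -0.002, -1.0]]
ft_force: [1.1, 0.6, 5.2]
width: 0.0354
```

```bash
python3 to.py .5515 .0149 .0737; python3 -c "
from h import *
snap('wrist','w17.png'); 
c=load('w17');cv2.imwrite('pics/w17f.png',cv2.resize(c['im'][230:360,235:415],None,fx=4.4,fy=4.4,interpolation=cv2.INTER_CUBIC))"
```

```text
18.7 [0.5529 0.015  0.0741] -53.99 F [1.1 0.6 5.2] M [ 0.02 -0.16  0.  ] w 0.03544377543508312
delta cm [-0.12 -0.07  0.04]
```

View pics/w17f.png

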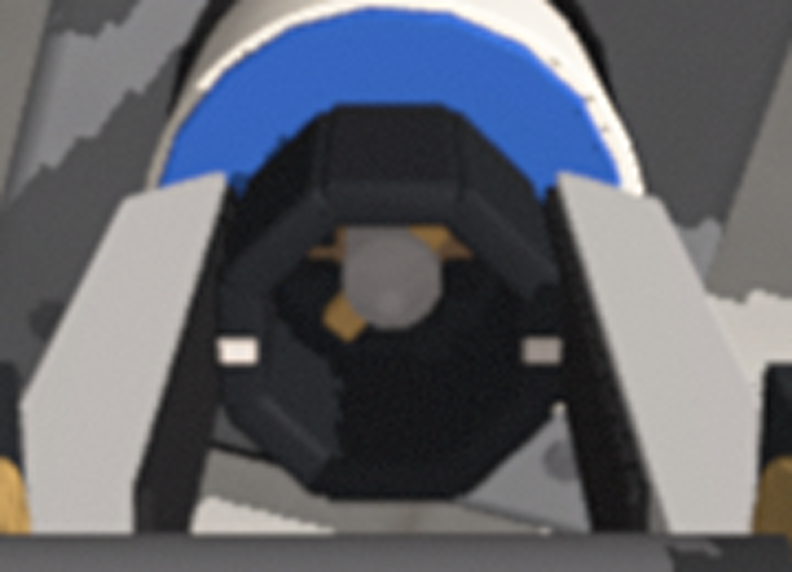

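Emit:
{"op": "arm_command", "data": {
  "slide": [
    [-0.05, 0, 0.04],
    [-0.05, 0, 0.04],
    [-0.05, 0, 0.04],
    [-0.05, 0, 0.04],
    [-0.05, 0, 0.04],
    [-0.05, 0, 0.04],
    [-0.05, 0, 0.04]
  ],
  "yaw": [8, 16, 24, 32, 39, 43, 43]
}}

```text
t: 19.62
position: [0.5536, 0.0143, 0.074]
tcp_rot: [[0.993, -0.121, 0.003], [-0.121, -0.993, 0.003], [0.003, -0.003, -1.0]]
ft_force: [0.3, -0.4, 4.6]
width: 0.036
```

```bash
python3 to.py .5515 .0149 .0737; python3 -c "
from h import *
snap('wrist','w18.png'); 
c=load('w18');cv2.imwrite('pics/w18f.png',cv2.resize(c['im'][230:360,235:415],None,fx=4.4,fy=4.4,interpolation=cv2.INTER_CUBIC))"
```

```text
19.625 [0.5536 0.0143 0.074 ] -96.97 F [ 0.3 -0.4  4.6] M [-0.13 -0.01 -0.07] w 0.03599017800166131
delta cm [-0.22 -0.04  0.03]
```

View pics/w18f.png

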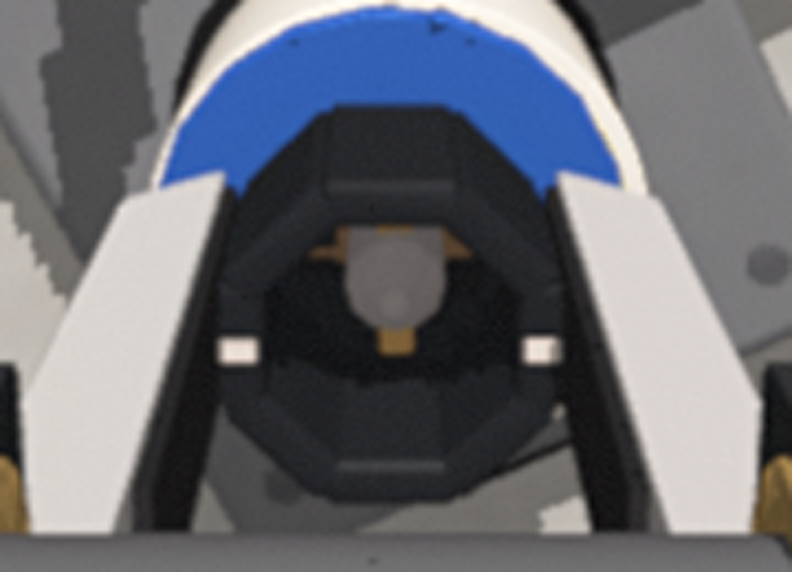

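Emit:
{"op": "arm_command", "data": {
  "slide": [
    [0, 0, 0.02],
    [0, 0, 0.02],
    [0, 0, 0.02],
    [0, 0, 0.02]
  ],
  "yaw": [1.5, 3, 5, 5]
}}

```text
t: 20.18
position: [0.5539, 0.0136, 0.074]
tcp_rot: [[0.978, -0.207, 0.004], [-0.207, -0.978, 0.002], [0.004, -0.003, -1.0]]
ft_force: [-1.1, -0.5, 4.9]
width: 0.0356
```

```bash
python3 -c "
from h import *
for i in range(3):
    snap('wrist','w19_%d.png'%i);s=ctrl.get_state();print(s['position'],s['ft_force'].round(1),s['moment'].round(3))
";python3 to.py .5515 .0149 .078
```

```text
[0.55392904 0.01362162 0.07404924] [-1.3 -1.1  4.6] [-0.207  0.316  0.03 ]
[0.55393688 0.0135956  0.07404279] [-1.2  0.   6. ] [-0.215  0.237  0.013]
[0.55395901 0.01361182 0.07406695] [-0.4 -1.5  5.3] [-0.217  0.271 -0.035]
20.325 [0.554  0.0136 0.0741] -101.95 F [-0.4 -1.5  5.3] M [-0.22  0.27 -0.03] w 0.03562836524947457
delta cm [-0.27 -0.08 -0.39]
```

Emit:
{"op": "arm_command", "data": {
  "slide": [
    [-0.05, 0, 0],
    [-0.05, 0, 0],
    [-0.05, 0, 0],
    [-0.05, 0, 0]
  ],
  "yaw": [1.5, 3, 4, 4]
}}

```text
t: 20.82
position: [0.5538, 0.0133, 0.0742]
tcp_rot: [[0.961, -0.275, 0.005], [-0.275, -0.961, 0.001], [0.005, -0.002, -1.0]]
ft_force: [0.7, -1.8, 5.2]
width: 0.036
```

```bash
python3 -c "
from h import *
for i in range(3):
    snap('wrist','w20_%d.png'%i);s=ctrl.get_state();print(s['ft_force'].round(1),s['moment'].round(3))
c=load('w20_2');cv2.imwrite('pics/w20f.png',cv2.resize(c['im'][230:360,235:415],None,fx=4.4,fy=4.4,interpolation=cv2.INTER_CUBIC))
";python3 to.py .5515 .0149 .078
```

```text
[ 1.2 -1.9  6. ] [-0.342  0.007  0.104]
[ 0.1 -1.7  4.7] [-0.397 -0.008  0.114]
[ 0.8 -2.   3.9] [-0.498 -0.031  0.141]
20.975 [0.5538 0.0133 0.0742] -105.96 F [ 0.8 -2.   3.9] M [-0.5  -0.03  0.14] w 0.03586415238519825
delta cm [-0.26 -0.09 -0.38]
```

View pics/w20f.png

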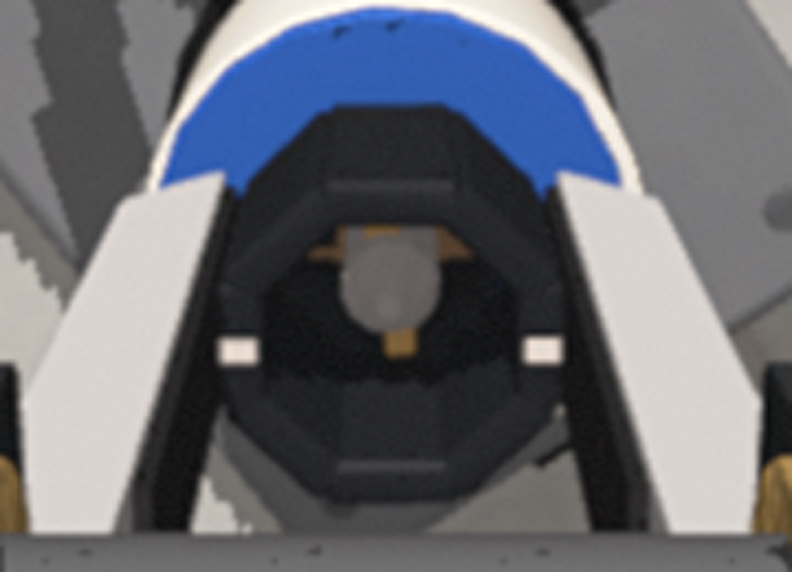

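Emit:
{"op": "arm_command", "data": {
  "slide": [
    [0, 0, -0.1],
    [0, 0, -0.2],
    [0, 0, -0.3],
    [0, 0, -0.4],
    [0, 0, -0.4]
  ],
  "yaw": [-1, -1, -1, -1, -1]
}}

```text
t: 21.6
position: [0.5537, 0.0134, 0.0782]
tcp_rot: [[0.966, -0.258, 0.005], [-0.258, -0.966, 0.001], [0.004, -0.002, -1.0]]
ft_force: [0.6, -0.9, 3.2]
width: 0.0353
```

```bash
python3 -c "
from h import *
for i in range(3):
    snap('wrist','w21_%d.png'%i);s=ctrl.get_state();print(s['ft_force'].round(1),s['moment'].round(3))
";python3 to.py .5515 .0149 .078
```

```text
[-0.1 -1.6  1.9] [-0.275  0.1    0.011]
[-0.2 -1.3  2.9] [-0.294  0.051  0.017]
[ 0.3 -0.2  3.9] [-0.334  0.132  0.13 ]
21.75 [0.5537 0.0134 0.0782] -104.96 F [ 0.3 -0.2  3.9] M [-0.33  0.13  0.13] w 0.0357906885242621
delta cm [-0.25 -0.09  0.02]
```

Emit:
{"op": "arm_command", "data": {
  "slide": [
    [0, 0, -0.05],
    [0, 0, -0.1],
    [0, 0, -0.1],
    [0, 0, -0.1]
  ],
  "yaw": [0, 0, 0, 0]
}}

```text
t: 22.25
position: [0.5535, 0.0134, 0.0786]
tcp_rot: [[0.966, -0.258, 0.004], [-0.258, -0.966, 0.001], [0.004, -0.002, -1.0]]
ft_force: [4.2, -1.0, -11.0]
width: 0.0355
```

```bash
python3 -c "
from h import *
for i in range(3):
    snap('wrist','w22_%d.png'%i);s=ctrl.get_state();print(s['ft_force'].round(1),s['moment'].round(3))
c=load('w22_2');cv2.imwrite('pics/w22f.png',cv2.resize(c['im'][230:360,235:415],None,fx=4.4,fy=4.4,interpolation=cv2.INTER_CUBIC))
";python3 to.py .5515 .0149 .078
```

```text
[  2.3  -1.5 -10.3] [-0.577 -0.775  0.015]
[  3.2  -2.1 -11.2] [-0.625 -0.741  0.018]
[  3.   -2.1 -11.8] [-0.585 -0.779  0.034]
22.4 [0.5535 0.0134 0.0787] -104.96 F [  3.   -2.1 -11.8] M [-0.59 -0.78  0.03] w 0.03567044614369
delta cm [-0.23 -0.09  0.07]
```

View pics/w22f.png

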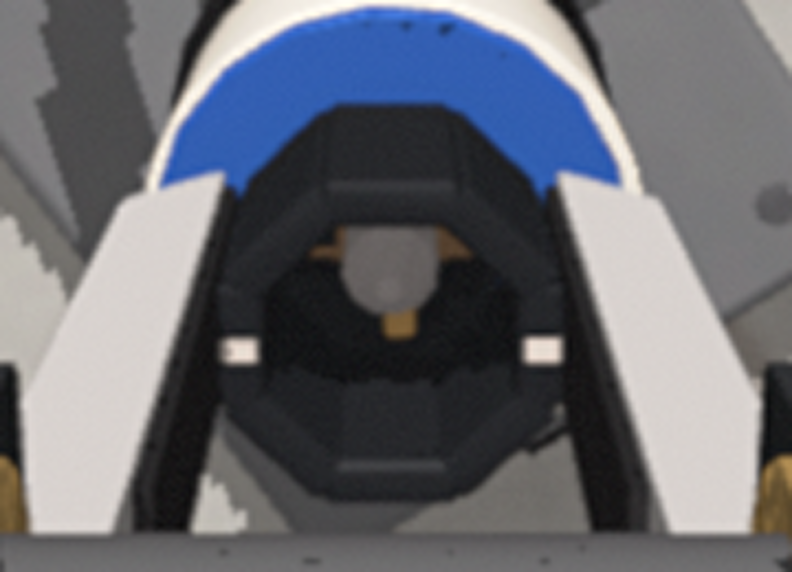

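The pull of −11 N shows that the pin holds the flange. I'll ease off, then let go.

Emit:
{"op": "arm_command", "data": {
  "slide": [
    [0, 0, 0.05],
    [0, 0, 0.05]
  ],
  "yaw": [0, 0]
}}

```text
t: 22.65
position: [0.5535, 0.0134, 0.0785]
tcp_rot: [[0.966, -0.258, 0.005], [-0.258, -0.966, 0.001], [0.004, -0.002, -1.0]]
ft_force: [2.0, -1.3, -4.7]
width: 0.0354
```

Emit:
{"op": "arm_command", "data": {
  "slide": [
    [0, 0, 0],
    [0, 0, 0],
    [0, 0, 0],
    [0, 0, 0],
    [0, 0, 0]
  ],
  "yaw": [0, 0, 0, 0, 0],
  "claw": 0.75
}}

```text
t: 23.28
position: [0.5535, 0.0135, 0.0785]
tcp_rot: [[0.966, -0.258, 0.004], [-0.258, -0.966, 0.001], [0.004, -0.002, -1.0]]
ft_force: [0.2, -0.1, 1.0]
width: 0.0706
```

```bash
python3 -c "
from h import *
snap('wrist','w23.png');s=ctrl.get_state();print(s['ft_force'].round(1),s['width'],s['position'])
c=load('w23');cv2.imwrite('pics/w23f.png',cv2.resize(c['im'][230:360,235:415],None,fx=4.4,fy=4.4,interpolation=cv2.INTER_CUBIC))
"
```

```text
[0.1 0.1 0.2] 0.07041292830162502 [0.55353169 0.01344286 0.0784747 ]
```

View pics/w23f.png

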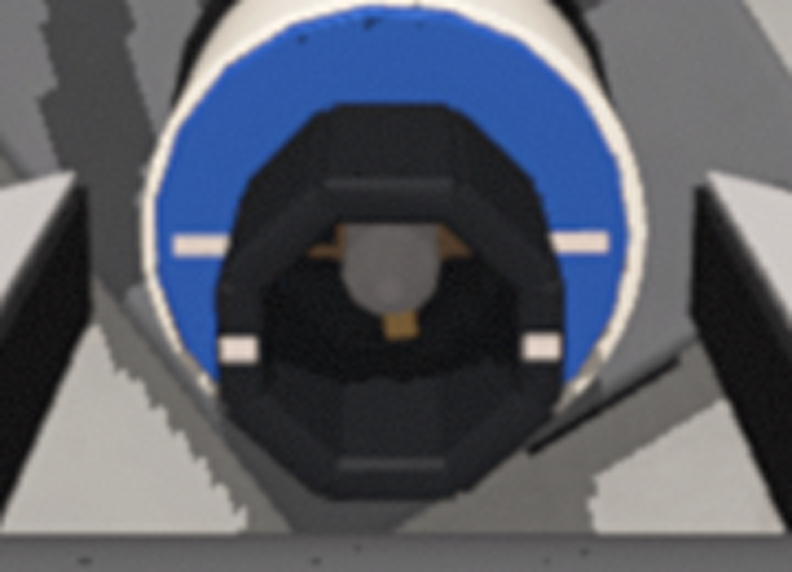

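The flange stays put with the jaws open. Rising clear and checking.

Emit:
{"op": "arm_command", "data": {
  "slide": [
    [0, 0, -1.5],
    [0, 0, -6],
    [0, 0, -11],
    [0, 0, -15],
    [0, 0, -15],
    [0, 0, -15]
  ],
  "yaw": [0, 0, 0, 0, 0, 0]
}}

```text
t: 24.08
position: [0.5524, 0.0136, 0.2284]
tcp_rot: [[0.966, -0.258, 0.004], [-0.258, -0.966, 0.002], [0.003, -0.003, -1.0]]
ft_force: [0.0, -0.1, -0.4]
width: 0.0701
```

```bash
python3 -c "
from h import *
snap('wrist','w24.png');s=views('24',(185,245,295,355),(180,240,305,365))
c=load('w24');cv2.imwrite('pics/w24f.png',cv2.resize(c['im'][180:290,260:400],None,fx=5,fy=5,interpolation=cv2.INTER_CUBIC))
"
```

```text
24.225 [0.55204021 0.01346918 0.22746354] 0.07040190509926025 [ 0.02035675 -0.94587973 -0.63960182] [0.07600537 0.17932962 0.01922658]
```

View pics/w24f.png

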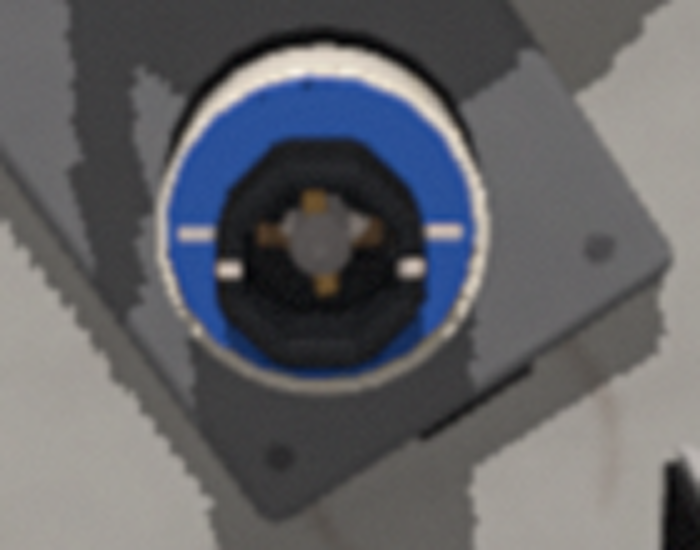

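View pics/m24.png

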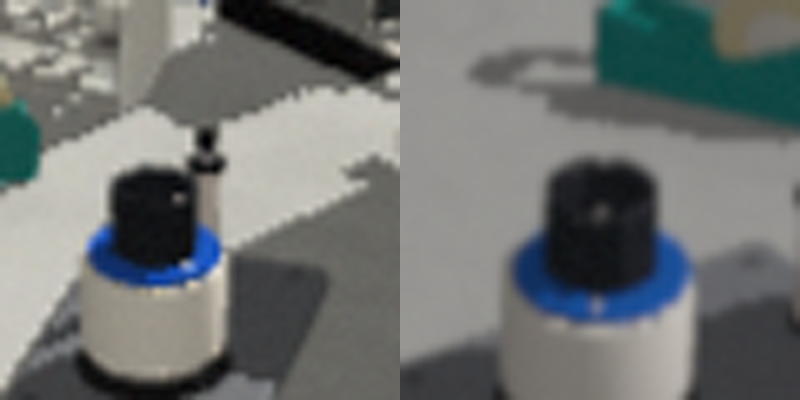

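```bash
python3 -c "
from h import *
print(ctrl.finish_job(), ctrl.get_state()['t'])"
```

```text
the job is handed in; nothing more can be done
the job is handed in; nothing more can be done
```

The label roll is on the plate with the spindle through its core, and the blue flange is locked on top. I handed the job in at about 24 s of the 72 s allowed.

**What I did:**
- I set the large white roll over the spindle.
- I lowered the flange with its keyhole along the pin, which I had measured at about −10° in the world frame. It dropped over on the first try, with about 3 N of contact.
- I pushed it down roughly 8 mm; the wrist sensor showed 6 N or less.
- I turned it about 95° clockwise until I felt the stop, at about 0.12 N m. Then I let it spring up and released it.

**Last checks:**
- **Locked:** before letting go, an upward pull of about 11 N did not lift the flange. Its centre was then about 53.5 mm above the plate's rest height, worked out from the gripper height.
- **After release:** it stayed put. Pictures show it level and centred, with the pin across the keyhole and the roll flat beneath. The gripper is clear of everything.
- **Neighbours:** the arm never came near the stapler, tape dispenser or sticky notes. I did not measure their positions again at the end.

**What disagreed:**
- The wrist camera read about 1.4 mm off sideways, and I corrected for that.
- Two views put the pin's angle 7° apart (−5° and −12°), and the keyhole dropped over at −10°.
- In the last picture the pin looks up to 9° past square to the keyhole, more than the nominal quarter turn.

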